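Clear the scenery bench: scoop the cobbles, stand the brushes

TASK

Clear up the model-making bench: with the hand scoop, never with the fingers, take all the cobbles out of the white sorting tray and tip them into the blue stock box, then leave the empty scoop sitting flat in the tray; a cobble that spills onto the bench may be picked up and put in the box. Stand every loose paint brush in the brush pot, bristles up, and leave the pot upright and the bottles and wooden blocks where they are.

Things in the scene. Friction and masses are not known exactly. Their poses are not given: they have to be found in the camera images.
- tray: White open sorting tray, fixed to the bench. Outside 276 x 124 x 40 mm, walls and floor 6 mm thick (inside 264 x 112 mm). Origin: centre of its underside; x along its length, z up. At the start the cobbles lie in its -x half (the end nearer the robot), the +x half is free.
- stock_box: Blue open stock box, fixed to the bench, outside 162 x 162 x 62 mm, walls and floor 6 mm. Origin: centre of its underside, z up.
- pot: Round terracotta brush pot standing loose on the bench, 0.8 kg, outer radius 38 mm, inner radius 33 mm, 105 mm tall, floor 8 mm thick. Origin: centre of its underside, z up.
- scoop: Aluminium hand scoop with a red bridge handle, 0.16 kg, standing flat on the bench. Pan 100 mm long (x), 94 mm wide (y), floor 3 mm thick, thinning to 1.6 mm at its open -x end (the lip, x = -50). Back wall 40 mm tall at x = +50; side walls 34 mm tall for x = -13 to 47, none nearer the lip. Origin: centre of the pan's underside; z up.
- scoop_grip (a point): Point on the handle to grip from above, fingers closing along the scoop's y: at (5, 0, 67) mm in the scoop's frame, near the balance point. The handle: a post behind the back wall (x 50 to 60) carries a level bar above the pan, x = -20 to 60, 14 mm wide (y), z = 54 to 80 mm. Even a firm grip lets the scoop turn nose-down if the lip is pushed with more than about 10 N.
- scoop_lip (a point): Middle of the scoop's lip, at (-50, 0, 0) mm in the scoop's frame. Cobbles ride over it onto the pan when it is pushed under them against a tray wall.
- paint_bottle: Yellow paint bottle, 42 mm across, 85 mm tall, a bystander. Origin: centre of its underside.
- glue_bottle: White glue bottle with blue cap, 52 mm across, 120 mm tall, a bystander. Origin: centre of its underside.
- wood_blocks: Stack of three little wooden slats glued together, 60 x 45 x 45 mm, a bystander. Origin: centre of its underside.
- cobble0: Smooth slippery flattened scenery cobble (terracotta), 34 mm across and 24 mm thick, 28 g, round about its z axis; may be absent. Origin: its centre.
- cobble1: Smooth slippery flattened scenery cobble (grey), 34 mm across and 24 mm thick, 28 g, round about its z axis; may be absent. Origin: its centre.
- cobble2: Smooth slippery flattened scenery cobble (brick-coloured), 34 mm across and 24 mm thick, 28 g, round about its z axis; may be absent. Origin: its centre.
- cobble3: Smooth slippery flattened scenery cobble (terracotta), 34 mm across and 24 mm thick, 28 g, round about its z axis; may be absent. Origin: its centre.
- cobble4: Smooth slippery flattened scenery cobble (grey), 34 mm across and 24 mm thick, 28 g, round about its z axis; may be absent. Origin: its centre.
- cobble5: Smooth slippery flattened scenery cobble (brick-coloured), 34 mm across and 24 mm thick, 28 g, round about its z axis; may be absent. Origin: its centre.
- brush0: Flat paint brush with green handle, 185 mm long, 30 g, lying on the bench; handle 14 mm wide (y) and 12 mm thick (z), all rigid. x points from the butt of the handle to the bristles. Origin: middle of its length, on its underside (6 mm below its axis). May be absent.
- brush0_butt (a point): Butt end of the handle of brush0, on its axis, at (-92.5, 0, 6) mm in the brush's frame.
- brush0_bristles (a point): Bristle end of brush0, on its axis, at (92.5, 0, 6) mm in the brush's frame.
- brush1: Flat paint brush with orange handle, 185 mm long, 30 g, lying on the bench; handle 14 mm wide (y) and 12 mm thick (z), all rigid. x points from the butt of the handle to the bristles. Origin: middle of its length, on its underside (6 mm below its axis). May be absent.
- brush1_butt (a point): Butt end of the handle of brush1, on its axis, at (-92.5, 0, 6) mm in the brush's frame.
- brush1_bristles (a point): Bristle end of brush1, on its axis, at (92.5, 0, 6) mm in the brush's frame.
- brush2: Flat paint brush with blue handle, 185 mm long, 30 g, lying on the bench; handle 14 mm wide (y) and 12 mm thick (z), all rigid. x points from the butt of the handle to the bristles. Origin: middle of its length, on its underside (6 mm below its axis). May be absent.
- brush2_butt (a point): Butt end of the handle of brush2, on its axis, at (-92.5, 0, 6) mm in the brush's frame.
- brush2_bristles (a point): Bristle end of brush2, on its axis, at (92.5, 0, 6) mm in the brush's frame.

How it is judged:
By the outcome, as a careful person would: the job done as asked, in the order asked, and still so for the second after the job is handed in, with the robot touching nothing.
Of cobble0, cobble1, cobble2, cobble3, cobble4, cobble5 only 4 to 6 are there at a start; the rules pass over those that are not, and their reading is None.
Of brush0, brush1, brush2 only 2 to 3 are there at a start; the rules pass over those that are not, and their reading is None.
At some moment in a run one of brush0, brush1, brush2 may be knocked a few centimetres aside while the robot is not near it.
It also fails if it takes over 210 s, if anything falls off the work surface, if the arm or the gripper's body presses on something with over 40 N, if the wrist force passes 120 N, or if a joint passes its speed limit or range.

ROBOT

A 6-joint arm with a two-finger parallel gripper is mounted at the origin on the work surface. World frame = base frame: x ahead of the robot, y to its left, z up, the work surface at z = 0. Lengths are in m, angles in rad, forces in N, time in s.
With the tool pointing down it reaches from about 0.325 to 0.9 m from the base axis. Payload 3.5 kg.
Tool frame: the origin (TCP) lies at the very end of the fingers, on their centre line; the grasp point (between the pads) lies 19 mm behind it (arm.grip_point_offset is the distance from the TCP to the grasp point, in m); z points along the fingers, y is the line along which they close (so a half turn about z gives the same grasp; the last joint's range is limited). The gripper opens to 85 mm and grips with 20 to 120 N. Pads are 22 mm wide; open, the fingers measure 114 mm over their backs; the gripper's body (76 mm by 85 mm) begins 54 mm behind the grasp point. The pads swing forward as they close: fully open they stand 13 mm farther back than shut.
Start: joints at [1.131, 0.276, -0.026, 1.268, 0, 1.467], TCP at [0.207, 0.59, 0.231] pointing down, gripper open.
Joint ranges: [-3.12, 3.12], [-0.85, 1.88], [-1.08, 1.24], [-1.95, 2.15], [-1.57, 1.53], [-3.14, 3.14]. Speed limits (rad/s): [2.57, 2.57, 3.14, 3.14, 3.14, 3.14].

INTERFACE

Orientations are given as a unit quaternion [w, x, y, z].
In Python, from plant import arm gives the robot as it stands.
- The arm moves only by the tool carry_out, never from a script. Its argument "moves" is a list of rows, each an object with "dr": the turn, a rotation vector about the tool's x, y, z scaled (see below), a list of three; "travel": the shift along the tool's x, y, z scaled (see below), a list of three; "fingers": the opening, from 0 (shut) to 1 (fully open). In form: [{"dr": [ax, ay, az], "travel": [dx, dy, dz], "fingers": fingers}, ...]. A call has 1 to 20 rows; each row shifts and turns the commanded pose from where the row before left it, along the tool's axes as they then stand; what a row does not reach is not made up. The controller multiplies each number of a shift by 0.12 m and each number of a turn by pi/4 rad. A row lasts 1/12 s, in which the tool goes at most 41.7 mm and 7.16 degrees, less where a joint would pass 70% of its speed; a pose out of reach is approached as far as the arm can. A call with a number of a shift or a turn outside -1 to 1 is refused whole. A call with a gripper value outside its range is refused whole. The fingers move at their own pace and stop on an object; the grip force is fixed at half the most. Time passes only in rows, so rows that do not move let the fingers close. It gives the time, the measured TCP pose, the force, the opening and the grip force at its end, in the units of the state.
- arm.get_obs(): the state, without advancing time (a new reading comes with each control period).
- arm.snapshot(name): name is "side" or "top"; returns the picture (400x640x3 uint8, blue, green, red); there is no depth.
- arm.camera_model(name): a dict with "K" (3x3 intrinsics, pixels), "rvec" (rotation vector, rad) and "tvec" (3), from world to camera coordinates, as OpenCV has them. Camera axes: x right, y down, z forward; pixel columns grow to the right and rows downward; lengths in m; the calibration is good to about 2 mm. A picture is of the moment at which its call begins. camera_model takes no time and is no camera call.
- arm.job_done(): hands the job in; it is judged then, once.
Trained networks look in the newest picture that a camera, given by its name, has taken for a name from the list of things; names that differ only in an ending like _2 or _b are one class to them, and where a whole thing is asked for, a point or a joint stands for the part that bears it (a point fixed in the world has none). Each returns a list of dicts, best first, with "score" (0 to 1); they miss things now and then, are a little off and sometimes report something else, mostly with a low value. They report only what shows in the picture. A call takes as long as a camera call.
- arm.search_frame(camera, name): "centre" ([x, y, z] in m, in the coordinates of the camera as it stood for that picture, good to about 4 mm: the middle of the surface that is visible of it).
- arm.outline_of(camera, name): "region" (400x640 bool, what is visible of it).
- arm.place_of(camera, name): "centre" ([x, y, z] in m, in the coordinates of the camera as it stood for that picture, good to about 4 mm: a listed point, or the origin of a listed thing).
The state is a dict: "time_s": time; "q": joint angles; "dq": joint speeds; "joint_torque": joint torques, N m; "tcp_pos": TCP position; "orientation": TCP orientation; "ft_force": force on the tool from outside, world axes, zero at the start; "torque": the same for the moment, N m; "width": finger opening in m; "grip_force": force on a finger pad.
Only numpy, scipy, OpenCV 4.12 (cv2) and the standard library are available. Lean on these libraries where they do the work, as an engineer would, in place of code of your own. Each camera call takes 0.05 s, during which the arm holds its last target. There are 200 camera calls.

## Working session

There is one attempt and no reset: what is moved stays moved. The work goes in short steps, Python scripts to look and compute and a tool call to move; the robot and the scene stay as the last step left them, time stands still between calls to the robot, and variables do not carry over. Pictures are saved under pics/ and viewed, at most 14 in all, crops included, and the job is handed in when it is done.

Besides the shell and the picture viewer there is one more tool, called as name(argument=value, ...), one argument or row to a line, values as JSON. carry_out: Moves the arm, as the interface text tells. Shifts and turns lie within -1 to 1; 1 stands for 0.12 m of shift or pi/4 rad of turn. Its arguments: {"type":"object","properties":{"moves":{"type":"array"}},"required":["moves"]}

```bash
mkdir -p pics; ls
cat > h.py <<'E'
import numpy as np, cv2
from scipy.spatial.transform import Rotation as R
from plant import arm
def cam(n):
    c=arm.camera_model(n); return np.array(c["K"]),cv2.Rodrigues(np.array(c["rvec"],float))[0],np.array(c["tvec"],float).ravel()
def world(n,p):
    K,r,t=cam(n); return r.T@(np.array(p)-t)
def ray(n,u,v,z):
    K,r,t=cam(n); d=r.T@np.linalg.inv(K)@[u,v,1]; o=-r.T@t; return o+d*(z-o[2])/d[2]
def pix(n,P):
    K,r,t=cam(n); p=K@(r@np.array(P)+t); return p[:2]/p[2]
def find(n,name,k=1,f="place_of"):
    return [(round(d["score"],2),(world(n,d["centre"])*1000).round(0)) for d in getattr(arm,f)(n,name)[:k]]
E
python3 - <<'E'
from h import *
for n in("top","side"):
    cv2.imwrite(f"pics/{n}0.png",arm.snapshot(n))
    for o in "tray stock_box pot scoop scoop_grip scoop_lip paint_bottle glue_bottle wood_blocks cobble0 cobble1 cobble2 brush0 brush0_butt brush0_bristles brush1 brush1_butt brush1_bristles brush2 brush2_butt brush2_bristles".split():
        print(n,o,*find(n,o,3 if 'cob' in o else 1))
o=arm.get_obs();print(o)
E
```

```text
pics
top tray (0.74, array([572., 282.,  -0.]))
top stock_box (0.72, array([620.,  15.,  -0.]))
top pot (0.64, array([ 652., -165.,   -1.]))
top scoop (0.71, array([442., -61.,   2.]))
top scoop_grip (0.65, array([451., -60.,  67.]))
top scoop_lip (0.95, array([396., -77.,   2.]))
top paint_bottle (0.61, array([502., 310.,  17.]))
top glue_bottle (0.87, array([750., -73.,   3.]))
top wood_blocks (0.8, array([486., 464.,   0.]))
top cobble0 (0.69, array([502., 310.,  19.])) (0.62, array([458., 298.,  16.])) (0.59, array([543., 255.,  20.]))
top cobble1 (0.69, array([502., 310.,  19.])) (0.62, array([458., 298.,  16.])) (0.59, array([543., 255.,  20.]))
top cobble2 (0.69, array([502., 310.,  19.])) (0.62, array([458., 298.,  16.])) (0.59, array([543., 255.,  20.]))
top brush0 (0.92, array([ 510., -323.,    3.]))
top brush0_butt (0.88, array([ 489., -228.,    6.]))
top brush0_bristles (0.9, array([ 523., -411.,    4.]))
top brush1 (0.92, array([ 510., -323.,    3.]))
top brush1_butt (0.69, array([ 490., -229.,    6.]))
top brush1_bristles (0.56, array([ 413., -374.,    7.]))
top brush2 
[... 1300 characters left out ...]
': 2.2, 'q': array([ 1.13059499e+00,  2.76407858e-01, -2.64188234e-02,  1.26802002e+00,
       -1.43330830e-05,  1.46741427e+00]), 'dq': array([ 1.03847780e-03, -3.38742978e-04,  3.98698062e-05,  1.25394218e-03,
       -5.05464532e-04, -1.85108910e-03]), 'joint_torque': array([ 1.49448701e-03, -4.45476544e+01,  2.95554507e+01,  9.71872614e-04,
       -2.76874323e-05,  7.37381441e-06]), 'tcp_pos': array([0.20654816, 0.58986187, 0.23129952]), 'orientation': array([ 1.41336916e-07,  1.67614702e-01,  9.85852581e-01, -2.61880749e-05]), 'ft_force': array([-0.10859188,  0.06795292,  0.0472832 ]), 'torque': array([0.09208796, 0.00925319, 0.05446521]), 'grip_force': 0.0, 'width': 0.08518351902817223}
```

View pics/top0.png

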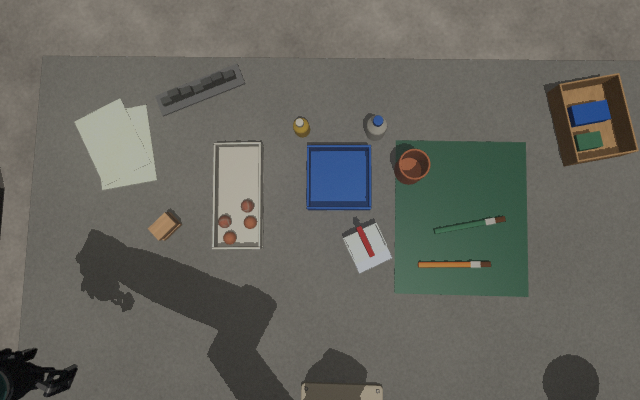

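View pics/side0.png

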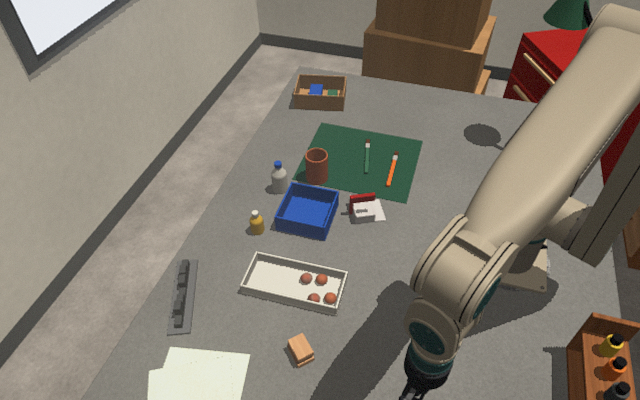

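Top view: the tray at (237,195) holds four cobbles at (247,206), (224,221), (250,222) and (230,238). The box is at (339,176), the scoop at (368,247) with its lip at the lower edge, and the pot at (413,165). Two brushes lie with bristles to the right, green at (470,224) and orange at (455,264). The side view agrees.

Run:
```python
from h import *
im=arm.snapshot("top"); arm.snapshot("side")
b,g,r=[im[...,i].astype(int) for i in range(3)]
m=((r>g+60)&(r>b+60)); m[:220]=0;m[262:]=0;m[:,:350]=0;m[:,380:]=0
ys,xs=np.nonzero(m);P=np.array([ray("top",u,v,.08)[:2] for u,v in zip(xs,ys)])*1000
c,s,a=cv2.minAreaRect(P.astype(np.float32));print("handle",len(P),c,s,a)
for n,h in (("tray",.04),("stock_box",.062)):
    for d in arm.outline_of("top",n)[:1]:
        k=max(cv2.findContours(d["region"].astype(np.uint8),0,2)[0],key=cv2.contourArea)[:,0]
        P=np.array([ray("top",u,v,h)[:2] for u,v in k])*1000
        print(n,cv2.minAreaRect(P.astype(np.float32)))
d=arm.outline_of("top","scoop")[0]["region"];ys,xs=np.nonzero(d)
P=np.array([ray("top",u,v,.02)[:2] for u,v in zip(xs,ys)])*1000;print("scoop",cv2.minAreaRect(P.astype(np.float32)))
for n in("top","side"):
    for o in("scoop_grip","scoop_lip","scoop","tray","pot"):print(n,o,*find(n,o,1))
    print(find(n,"cobble0",8))
```

```text
handle 164 (461.21209716796875, -51.438377380371094) (77.5859375, 12.28410530090332) 26.602256774902344
tray ((571.9887084960938, 275.0656433105469), (274.6177673339844, 132.31634521484375), 2.0475289821624756)
stock_box ((618.8121337890625, 15.487884521484375), (166.53053283691406, 162.24932861328125), 2.5049798488616943)
scoop ((448.0133972167969, -58.20606231689453), (107.70677947998047, 95.80984497070312), 26.313282012939453)
top scoop_grip (0.85, array([448., -65.,  65.]))
top scoop_lip (0.78, array([395., -81.,  -2.]))
top scoop (0.59, array([443., -60.,   6.]))
top tray (0.73, array([572., 278.,   1.]))
top pot (0.63, array([ 649., -166.,   -3.]))
[(0.63, array([503., 310.,  13.])), (0.61, array([461., 297.,  17.])), (0.57, array([ 650., -165.,    2.])), (0.54, array([543., 257.,  21.])), (0.43, array([498., 246.,  20.]))]
side scoop_grip
side scoop_lip (0.61, array([403., -84.,  -2.]))
side scoop (0.94, array([442., -57.,   1.]))
side tray (0.96, array([572., 276.,   1.]))
side pot (0.9, array([ 646., -163.,    1.]))
[(0.46, array([504., 314.,  17.])), (0.46, array([505., 248.,  14.])), (0.44, array([543., 253.,  19.])), (0.43, array([462., 301.,  14.]))]
```

```bash
cat >> h.py <<'E'
def Rdown(psi):  # tool down, tool y at world angle psi (deg)
    a=np.radians(psi); y=np.array([np.cos(a),np.sin(a),0]); z=np.array([0,0,-1.]); return np.c_[np.cross(y,z),y,z]
def now():
    o=arm.get_obs(); q=o["orientation"]; return o["tcp_pos"],R.from_quat([q[1],q[2],q[3],q[0]]).as_matrix(),o
def plan(*wps):
    "way points (pos, Rmat): totals of turn then shift, in tool units"
    p,M,o=now()
    for P,T in wps:
        rv=R.from_matrix(M.T@T).as_rotvec()/(np.pi/4); s=T.T@(np.array(P)-p)/.12
        print("turn",rv.round(3),"rows>=%.1f"%(np.linalg.norm(rv)/.159),"shift",s.round(3),"rows>=%.1f"%(np.linalg.norm(s)/.347)); p,M=np.array(P),T
def fit(name,dims,x0):
    from scipy.optimize import minimize
    L,W,H=dims; C=np.array([[a*L/2,b*W/2,c*H] for a in(-1,1) for b in(-1,1) for c in(0,1)])
    ms={n:arm.outline_of(n,name)[0]["region"] for n in("top","side")}
    def cost(x):
        P=C@R.from_euler("z",x[2]*100,degrees=True).as_matrix().T+[x[0],x[1],0]; s=0
        for n,m in ms.items():
            uv=np.array([pix(n,q) for q in P]); hull=cv2.convexHull((uv*16).astype(np.int32))
            im=np.zeros(m.shape,np.uint8); cv2.fillConvexPoly(im,hull,255,cv2.LINE_AA,4)
            s+=np.abs(im/255.-m).sum()/m.sum()
        return s
    r=minimize(cost,x0,method="Nelder-Mead",options=dict(initial_simplex=np.array([x0,x0+[.008,0,0],x0+[0,.008,0],x0+[0,0,.04]]))); return r.x*[1000,1000,100],r.fun
E
python3 - <<'E'
from h import *
arm.snapshot("top");arm.snapshot("side")
print(fit("tray",(.276,.124,.04),np.array([.572,.278,0])))
print(fit("stock_box",(.162,.162,.062),np.array([.619,.016,0])))
T=Rdown(116.5)
plan(([.4475,-.058,.13],T),([.4475,-.058,.048],T))
E
```

```text
(array([570.52389296, 277.58855774,   1.67109   ]), np.float64(0.32281754714687094))
(array([622.02269232,  14.26049637,   5.16397252]), np.float64(4.442342980071765))
turn [-0.    -0.    -1.018] rows>=6.4 shift [ 0.612 -5.728  0.844] rows>=16.8
turn [0. 0. 0.] rows>=0.0 shift [0.    0.    0.683] rows>=2.0
```

carry_out(
  moves=[
    {"dr": [0,0,-0.145],"travel": [0,0,0],"fingers": 1},
    {"dr": [0,0,-0.145],"travel": [0,0,0],"fingers": 1},
    {"dr": [0,0,-0.145],"travel": [0,0,0],"fingers": 1},
    {"dr": [0,0,-0.145],"travel": [0,0,0],"fingers": 1},
    {"dr": [0,0,-0.145],"travel": [0,0,0],"fingers": 1},
    {"dr": [0,0,-0.145],"travel": [0,0,0],"fingers": 1},
    {"dr": [0,0,-0.145],"travel": [0,0,0],"fingers": 1},
    {"dr": [0,0,0],"travel": [0.035,-0.33,0.0],"fingers": 1},
    {"dr": [0,0,0],"travel": [0.035,-0.33,0.0],"fingers": 1},
    {"dr": [0,0,0],"travel": [0.035,-0.33,0.0],"fingers": 1},
    {"dr": [0,0,0],"travel": [0.035,-0.33,0.0],"fingers": 1},
    {"dr": [0,0,0],"travel": [0.035,-0.33,0.0],"fingers": 1},
    {"dr": [0,0,0],"travel": [0.035,-0.33,0.0],"fingers": 1},
    {"dr": [0,0,0],"travel": [0.035,-0.33,0.0],"fingers": 1},
    {"dr": [0,0,0],"travel": [0.035,-0.33,0.0],"fingers": 1},
    {"dr": [0,0,0],"travel": [0.035,-0.33,0.0],"fingers": 1},
    {"dr": [0,0,0],"travel": [0.035,-0.33,0.0],"fingers": 1},
    {"dr": [0,0,0],"travel": [0.035,-0.33,0.0],"fingers": 1},
    {"dr": [0,0,0],"travel": [0.035,-0.33,0.0],"fingers": 1},
    {"dr": [0,0,0],"travel": [0.035,-0.33,0.0],"fingers": 1},
  ],
)

```text
time_s: 5.02
tcp_pos: [0.3866, 0.1026, 0.2318]
orientation: [0.001, -0.228, 0.974, -0.0]
ft_force: [0.9, 0.5, -0.3]
width: 0.0855
grip_force: 0.0
```

Run:
```python
from h import *
T=Rdown(116.5);plan(([.4475,-.058,.13],T),([.4475,-.058,.048],T))
p,M,o=now();print(p,M[:,1],o["q"])
```

```text
turn [-0.001  0.002 -0.002] rows>=0.0 shift [ 0.143 -1.424  0.848] rows>=4.8
turn [0. 0. 0.] rows>=0.0 shift [0.    0.    0.683] rows>=2.0
[0.38664612 0.10258081 0.23176155] [-4.44449312e-01  8.95803889e-01 -4.47772859e-04] [ 9.73421202e-02 -1.33991180e-01 -4.69668403e-01  1.23369928e+00
  6.06211144e-05 -3.63217614e-01]
```

carry_out(
  moves=[
    {"dr": [0,0,0],"travel": [0.029,-0.285,0.17],"fingers": 1},
    {"dr": [0,0,0],"travel": [0.029,-0.285,0.17],"fingers": 1},
    {"dr": [0,0,0],"travel": [0.029,-0.285,0.17],"fingers": 1},
    {"dr": [0,0,0],"travel": [0.029,-0.285,0.17],"fingers": 1},
    {"dr": [0,0,0],"travel": [0.027,-0.285,0.17],"fingers": 1},
    {"dr": [0,0,0],"travel": [0,0,0],"fingers": 1},
    {"dr": [0,0,0],"travel": [0,0,0.17],"fingers": 1},
    {"dr": [0,0,0],"travel": [0,0,0.17],"fingers": 1},
    {"dr": [0,0,0],"travel": [0,0,0.17],"fingers": 1},
    {"dr": [0,0,0],"travel": [0,0,0.17],"fingers": 1},
    {"dr": [0,0,0],"travel": [0,0,0],"fingers": 1},
  ],
)

```text
time_s: 5.93
tcp_pos: [0.4436, -0.0553, 0.0447]
orientation: [-0.003, -0.228, 0.974, 0.002]
ft_force: [-1.8, 0.3, -0.8]
width: 0.0856
grip_force: 0.0
```

Run:
```python
from h import *
im=[arm.snapshot(n) for n in("top","side")]
p,M,o=now();print(p,M[:,1],o["ft_force"])
a,b=pix("top",p),pix("side",p);print(a,b)
c=im[0][190:300,300:440],im[1][140:250,290:430]
cv2.imwrite("pics/g1.png",cv2.resize(np.hstack(c),None,fx=2.8,fy=2.8,interpolation=cv2.INTER_CUBIC))
```

```text
[ 0.44629971 -0.05598128  0.04765545] [-0.44455791  0.89574925  0.00124521] [ 0.26912778  0.50797989 -0.32728339]
[366.16514318 246.78249081] [366.57643221 201.41443867]
```

View pics/g1.png

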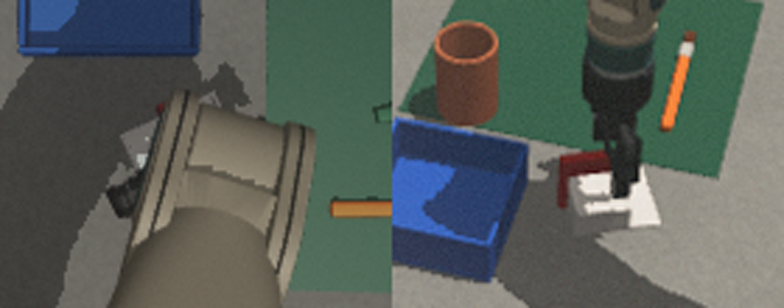

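The fingers straddle the red bar (side crop at about (610,180)), so I'll close and lift.

carry_out(
  moves=[
    {"dr": [0,0,0],"travel": [0,0,0],"fingers": 0},
    {"dr": [0,0,0],"travel": [0,0,0],"fingers": 0},
    {"dr": [0,0,0],"travel": [0,0,0],"fingers": 0},
    {"dr": [0,0,0],"travel": [0,0,0],"fingers": 0},
    {"dr": [0,0,0],"travel": [0,0,0],"fingers": 0},
    {"dr": [0,0,0],"travel": [0,0,0],"fingers": 0},
    {"dr": [0,0,0],"travel": [0,0,0],"fingers": 0},
    {"dr": [0,0,0],"travel": [0,0,0],"fingers": 0},
    {"dr": [0,0,0],"travel": [0,0,0],"fingers": 0},
    {"dr": [0,0,0],"travel": [0,0,0],"fingers": 0},
  ],
)

```text
time_s: 6.87
tcp_pos: [0.4474, -0.0566, 0.0483]
orientation: [0.0, -0.228, 0.974, -0.0]
ft_force: [-1.1, -0.1, 5.4]
width: 0.0132
grip_force: 59.2
```

Run:
```python
from h import *
p,M,o=now();print(p,M[:,1],o["ft_force"],o["width"])
up=[*p[:2],.19]; T=Rdown(91.7)
# scoop frame from tool: scoop origin target; tool offset assumed TCP at scoop (ox,0,h)
plan((up,M),([.60,.10,.19],T),([.655,.278,.19],T),([.655,.278,.07],T))
```

```text
[ 0.44742076 -0.05660832  0.048257  ] [-4.44230596e-01  8.95912230e-01 -6.73798497e-04] [-1.08518704 -0.05609125  5.44085764] 0.013214629493225324
turn [0. 0. 0.] rows>=0.0 shift [-1.000e-03 -1.000e-03 -1.181e+00] rows>=3.4
turn [-0.001  0.001  0.548] rows>=3.4 shift [-1.31   1.267  0.   ] rows>=5.3
turn [0. 0. 0.] rows>=0.0 shift [-0.502  1.469  0.   ] rows>=4.5
turn [0. 0. 0.] rows>=0.0 shift [0. 0. 1.] rows>=2.9
```

carry_out(
  moves=[
    {"dr": [0,0,0],"travel": [0,0,-0.1],"fingers": 0},
    {"dr": [0,0,0],"travel": [0,0,-0.2],"fingers": 0},
    {"dr": [0,0,0],"travel": [0,0,-0.22],"fingers": 0},
    {"dr": [0,0,0],"travel": [0,0,-0.22],"fingers": 0},
    {"dr": [0,0,0],"travel": [0,0,-0.22],"fingers": 0},
    {"dr": [0,0,0],"travel": [0,0,-0.22],"fingers": 0},
    {"dr": [0,0,0.137],"travel": [0,0,0],"fingers": 0},
    {"dr": [0,0,0.137],"travel": [0,0,0],"fingers": 0},
    {"dr": [0,0,0.137],"travel": [0,0,0],"fingers": 0},
    {"dr": [0,0,0.137],"travel": [0,0,0],"fingers": 0},
    {"dr": [0,0,0],"travel": [-0.16,0.27,0],"fingers": 0},
    {"dr": [0,0,0],"travel": [-0.16,0.27,0],"fingers": 0},
    {"dr": [0,0,0],"travel": [-0.16,0.27,0],"fingers": 0},
    {"dr": [0,0,0],"travel": [-0.16,0.27,0],"fingers": 0},
    {"dr": [0,0,0],"travel": [-0.16,0.27,0],"fingers": 0},
    {"dr": [0,0,0],"travel": [-0.16,0.27,0],"fingers": 0},
    {"dr": [0,0,0],"travel": [-0.16,0.27,0],"fingers": 0},
    {"dr": [0,0,0],"travel": [-0.16,0.27,0],"fingers": 0},
    {"dr": [0,0,0],"travel": [-0.16,0.27,0],"fingers": 0},
    {"dr": [0,0,0],"travel": [-0.16,0.27,0],"fingers": 0},
  ],
)

```text
time_s: 8.53
tcp_pos: [0.6287, 0.2748, 0.1876]
orientation: [-0.001, -0.015, 1.0, -0.0]
ft_force: [0.6, 0.0, -0.7]
width: 0.0135
grip_force: 59.1
```

Run:
```python
from h import *
im=[arm.snapshot(n) for n in("top","side")]
p,M,o=now();print(p,M[:,1],o["ft_force"],o["width"])
T=Rdown(91.7); plan(([.636,.2795,.10],T),([.636,.2795,.056],T))
for n in("top","side"):
    for k in("scoop_grip","scoop_lip","scoop","tray"):print(n,k,*find(n,k,1))
    print(find(n,"cobble0",6))
print(pix("top",p),pix("side",p))
c=im[0][110:260,180:320],im[1][190:340,210:390]
cv2.imwrite("pics/t1.png",cv2.resize(np.hstack(c),None,fx=2.5,fy=2.5,interpolation=cv2.INTER_CUBIC))
# tray rim hypothesised, residual check: inner white region corners at top
hsv=cv2.cvtColor(im[0],cv2.COLOR_BGR2HSV);
```

```text
[0.63077237 0.27797074 0.18698396] [-0.03443429  0.99940477  0.00209542] [-0.53270568 -0.20247108 -1.34074289] 0.013377659609082682
turn [ 0.003 -0.     0.006] rows>=0.0 shift [-0.044  0.011  0.725] rows>=2.1
turn [0. 0. 0.] rows>=0.0 shift [0.    0.    0.367] rows>=1.1
top scoop_grip (0.62, array([ 506., -323.,   -2.]))
top scoop_lip (0.86, array([571., 276., 135.]))
top scoop (0.87, array([623., 275., 144.]))
top tray (0.81, array([569., 282.,  -4.]))
[(0.69, array([461., 298.,  13.])), (0.54, array([547., 255.,  19.])), (0.5, array([503., 311.,  20.])), (0.44, array([502., 250.,  22.]))]
side scoop_grip (0.58, array([637., 280., 202.]))
side scoop_lip (0.57, array([582., 277., 140.]))
side scoop (0.67, array([755., -78.,  -1.]))
side tray (0.86, array([571., 278.,  -1.]))
[(0.68, array([462., 299.,  17.])), (0.63, array([541., 254.,  15.])), (0.56, array([503., 314.,  17.])), (0.53, array([506., 245.,  18.]))]
[221.08472209 162.24629114] [269.22563497 238.80185644]
```

View pics/t1.png

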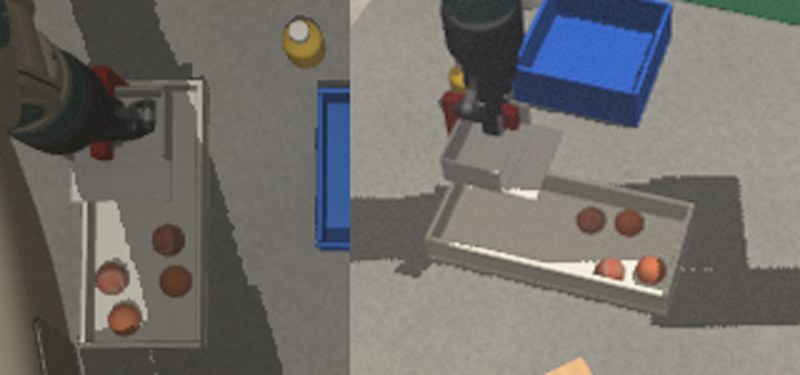

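Run:
```python
from h import *
for c in((261.2,142),(262,248.4),(212.8,248.4)):print((ray("top",*c,.04)*1000).round(1))
for n,s in(("side",1),):
  for (x,y) in((428-350,240),(668-350,314),(692-350,203),(462-350,165)): print((ray("side",210+x/2.5,190+y/2.5,.04)*1000).round(1))
```

```text
[709.1 218.5  40. ]
[436.  206.5  40. ]
[433.1 332.2  40. ]
[699.7 347.3  40. ]
[423.5 357.8  40. ]
[436.6 215.6  40. ]
[704.2 241.7  40. ]
```

carry_out(
  moves=[
    {"dr": [0,0,0],"travel": [-0.044,0.011,0.1],"fingers": 0},
    {"dr": [0,0,0],"travel": [0,0,0.2],"fingers": 0},
    {"dr": [0,0,0],"travel": [0,0,0.2],"fingers": 0},
    {"dr": [0,0,0],"travel": [0,0,0.2],"fingers": 0},
    {"dr": [0,0,0],"travel": [0,0,0.1],"fingers": 0},
    {"dr": [0,0,0],"travel": [0,0,0.1],"fingers": 0},
    {"dr": [0,0,0],"travel": [0,0,0.07],"fingers": 0},
    {"dr": [0,0,0],"travel": [0,0,0.05],"fingers": 0},
    {"dr": [0,0,0],"travel": [0,0,0.04],"fingers": 0},
    {"dr": [0,0,0],"travel": [0,0,0],"fingers": 0},
    {"dr": [0,0,0],"travel": [0,0,0],"fingers": 0},
  ],
)

```text
time_s: 10.05
tcp_pos: [0.6349, 0.2749, 0.0628]
orientation: [0.001, -0.015, 1.0, 0.0]
ft_force: [0.5, -1.0, -2.1]
width: 0.0134
grip_force: 59.4
```

Run:
```python
from h import *
p,M,o=now();print(p,M[:,1],o["ft_force"],o["torque"],o["width"])
im=[arm.snapshot(n) for n in("top","side")]
c=im[0][110:260,180:320],im[1][190:340,210:390]
cv2.imwrite("pics/t2.png",cv2.resize(np.hstack(c),None,fx=2.5,fy=2.5,interpolation=cv2.INTER_CUBIC))
```

```text
[0.63490357 0.27487331 0.06275561] [-2.99896847e-02  9.99550167e-01  2.87167571e-04] [ 0.52138529 -1.03255077 -2.12038661] [ 0.01974876 -0.00465613 -0.00936415] 0.013427860532864358
```

View pics/t2.png

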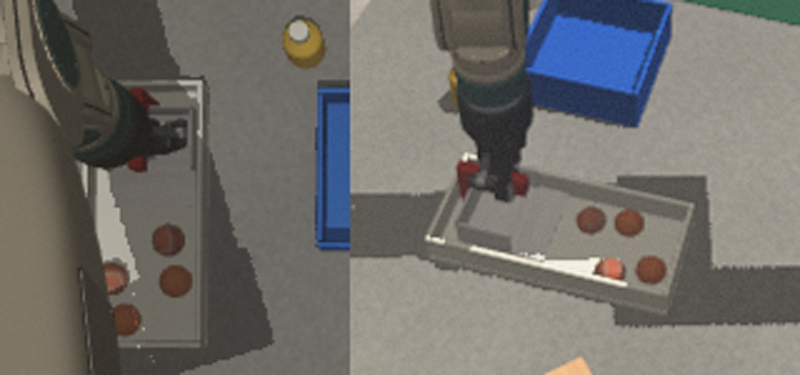

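carry_out(
  moves=[
    {"dr": [0,0,0],"travel": [0,0.03,0.02],"fingers": 0},
    {"dr": [0,0,0],"travel": [0,0,0.02],"fingers": 0},
    {"dr": [0,0,0],"travel": [0,0,0.01],"fingers": 0},
    {"dr": [0,0,0],"travel": [0,0,0],"fingers": 0},
    {"dr": [0,0,0],"travel": [0,0,0],"fingers": 0},
  ],
)

```text
time_s: 10.57
tcp_pos: [0.634, 0.2783, 0.0559]
orientation: [-0.0, -0.015, 1.0, -0.0]
ft_force: [0.1, -0.1, -1.9]
width: 0.0131
grip_force: 59.4
```

carry_out(
  moves=[
    {"dr": [0,0,0],"travel": [0,0,0.012],"fingers": 0},
    {"dr": [0,0,0],"travel": [0,0,0],"fingers": 0},
    {"dr": [0,0,0],"travel": [0,0,0],"fingers": 0},
  ],
)

```text
time_s: 10.82
tcp_pos: [0.6342, 0.2782, 0.0546]
orientation: [-0.0, -0.015, 1.0, -0.0]
ft_force: [0.3, 0.5, -2.3]
width: 0.0127
grip_force: 59.4
```

carry_out(
  moves=[
    {"dr": [0,0,0],"travel": [0.05,0,0],"fingers": 0},
    {"dr": [0,0,0],"travel": [0.05,0,0],"fingers": 0},
    {"dr": [0,0,0],"travel": [0.05,0,0],"fingers": 0},
    {"dr": [0,0,0],"travel": [0.05,0,0],"fingers": 0},
    {"dr": [0,0,0],"travel": [0.05,0,0],"fingers": 0},
    {"dr": [0,0,0],"travel": [0.05,0,0],"fingers": 0},
    {"dr": [0,0,0],"travel": [0.05,0,0],"fingers": 0},
    {"dr": [0,0,0],"travel": [0.05,0,0],"fingers": 0},
    {"dr": [0,0,0],"travel": [0.05,0,0],"fingers": 0},
    {"dr": [0,0,0],"travel": [0.05,0,0],"fingers": 0},
    {"dr": [0,0,0],"travel": [0.05,0,0],"fingers": 0},
    {"dr": [0,0,0],"travel": [0.05,0,0],"fingers": 0},
    {"dr": [0,0,0],"travel": [0.05,0,0],"fingers": 0},
    {"dr": [0,0,0],"travel": [0.05,0,0],"fingers": 0},
    {"dr": [0,0,0],"travel": [0.05,0,0],"fingers": 0},
  ],
)

```text
time_s: 12.07
tcp_pos: [0.5438, 0.2756, 0.0547]
orientation: [0.0, -0.015, 1.0, 0.0]
ft_force: [0.3, -0.1, -2.6]
width: 0.0131
grip_force: 59.4
```

Run:
```python
from h import *
p,M,o=now();print(p,M[:,1],o["ft_force"],o["torque"],o["width"])
im=[arm.snapshot(n) for n in("top","side")]
for n in("top","side"):print(find(n,"cobble0",6),find(n,"scoop_lip"))
c=im[0][110:260,180:320],im[1][190:340,210:390]
cv2.imwrite("pics/t3.png",cv2.resize(np.hstack(c),None,fx=2.5,fy=2.5,interpolation=cv2.INTER_CUBIC))
```

```text
[0.54381748 0.27557453 0.05471846] [-2.98995296e-02  9.99552909e-01  7.69530267e-06] [ 0.34537333 -0.14948471 -2.61174267] [ 0.00413548 -0.03034621 -0.0068568 ] 0.013098498949174775
[(0.65, array([459., 235.,  19.])), (0.62, array([455., 293.,  13.])), (0.62, array([479., 264.,  20.])), (0.56, array([482., 312.,  19.])), (0.31, array([ 489., -229.,    4.]))] [(0.76, array([486., 277.,   6.]))]
[(0.61, array([461., 234.,  17.])), (0.61, array([475., 263.,  17.])), (0.54, array([455., 296.,  15.])), (0.5, array([480., 316.,  18.]))] []
```

View pics/t3.png

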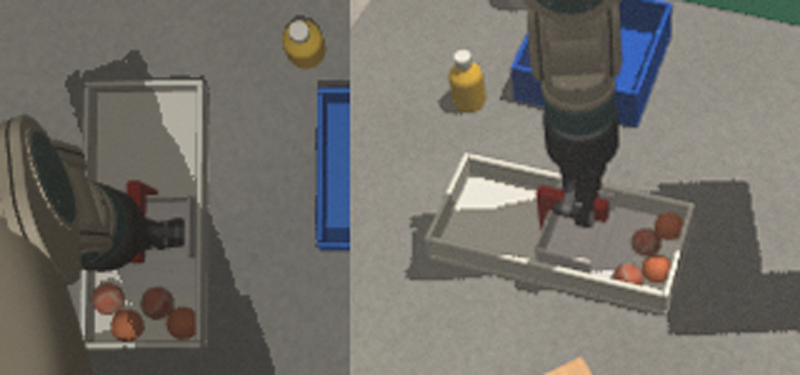

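The four cobbles are bunched against the near wall, and the lip is at their edge. I'll push on.

carry_out(
  moves=[
    {"dr": [0,0,0],"travel": [0.035,0,0],"fingers": 0},
    {"dr": [0,0,0],"travel": [0.035,0,0],"fingers": 0},
    {"dr": [0,0,0],"travel": [0.035,0,0],"fingers": 0},
    {"dr": [0,0,0],"travel": [0.035,0,0],"fingers": 0},
    {"dr": [0,0,0],"travel": [0.035,0,0],"fingers": 0},
    {"dr": [0,0,0],"travel": [0.035,0,0],"fingers": 0},
    {"dr": [0,0,0],"travel": [0.035,0,0],"fingers": 0},
    {"dr": [0,0,0],"travel": [0.035,0,0],"fingers": 0},
  ],
)

```text
time_s: 13.03
tcp_pos: [0.5107, 0.2747, 0.0548]
orientation: [0.0, -0.015, 1.0, 0.0]
ft_force: [0.6, 0.7, -3.7]
width: 0.0132
grip_force: 59.2
```

Run:
```python
from h import *
p,M,o=now();print(p,M[:,1],o["ft_force"],o["torque"],o["width"])
im=[arm.snapshot(n) for n in("top","side")]
for n in("top","side"):print(find(n,"cobble0",6),find(n,"scoop_lip"))
```

```text
[0.51072748 0.27470079 0.0548487 ] [-2.99281322e-02  9.99552026e-01  2.33538841e-04] [ 0.63955858  0.68288029 -3.71526033] [ 0.04701145 -0.19261485 -0.02447655] 0.013155401043987089
[(0.52, array([474., 313.,  25.])), (0.47, array([455., 285.,  16.])), (0.45, array([460., 238.,  23.])), (0.41, array([477., 263.,  21.]))] [(0.81, array([454., 276.,   7.]))]
[(0.66, array([457., 239.,  16.])), (0.54, array([480., 264.,  22.])), (0.47, array([470., 315.,  19.])), (0.39, array([453., 286.,  16.]))] [(0.57, array([462., 270.,   6.]))]
```

carry_out(
  moves=[
    {"dr": [0,0,0],"travel": [0.022,0,0],"fingers": 0},
    {"dr": [0,0,0],"travel": [0.022,0,0],"fingers": 0},
    {"dr": [0,0,0],"travel": [0.022,0,0],"fingers": 0},
    {"dr": [0,0,0],"travel": [0.022,0,0],"fingers": 0},
    {"dr": [0,0,0],"travel": [0.022,0,0],"fingers": 0},
    {"dr": [0,0,0],"travel": [0.0,0,0],"fingers": 0},
  ],
)

```text
time_s: 13.83
tcp_pos: [0.4966, 0.2741, 0.0545]
orientation: [-0.001, -0.015, 1.0, -0.0]
ft_force: [0.3, -0.4, -3.7]
width: 0.0134
grip_force: 59.2
```

Run:
```python
from h import *
p,M,o=now();print(p,M[:,1],o["ft_force"],o["torque"],o["width"])
im=[arm.snapshot(n) for n in("top","side")]
for n in("top","side"):print(find(n,"cobble0",6),find(n,"scoop_lip"))
c=im[0][190:260,200:280],im[1][250:320,300:380]
cv2.imwrite("pics/t4.png",cv2.resize(np.hstack(c),None,fx=4.5,fy=4.5,interpolation=cv2.INTER_CUBIC))
```

```text
[0.49655662 0.27405965 0.05452456] [-3.02430926e-02  9.99542551e-01 -2.10284448e-04] [ 0.30016571 -0.4040917  -3.66444395] [ 0.02859804 -0.03488947 -0.02340961] 0.013364542147047433
[(0.62, array([458., 235.,  23.])), (0.38, array([460., 316.,  25.]))] [(0.58, array([437., 275.,   8.]))]
[(0.51, array([458., 280.,  20.])), (0.48, array([463., 317.,  21.])), (0.45, array([459., 234.,  19.]))] [(0.9, array([444., 272.,   6.]))]
```

View pics/t4.png

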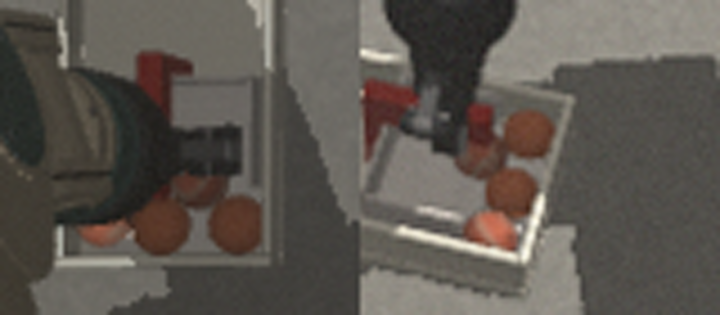

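carry_out(
  moves=[
    {"dr": [0,0.07,0],"travel": [-0.02,0,-0.026],"fingers": 0},
    {"dr": [0,0.07,0],"travel": [-0.02,0,-0.026],"fingers": 0},
    {"dr": [0,0.07,0],"travel": [-0.02,0,-0.026],"fingers": 0},
    {"dr": [0,0.07,0],"travel": [-0.02,0,-0.026],"fingers": 0},
    {"dr": [0,0.07,0],"travel": [-0.02,0,-0.026],"fingers": 0},
    {"dr": [0,0.07,0],"travel": [-0.02,0,-0.026],"fingers": 0},
    {"dr": [0,0.0,0],"travel": [0,0,0],"fingers": 0},
    {"dr": [0,0.0,0],"travel": [0,0,0],"fingers": 0},
  ],
)

```text
time_s: 14.8
tcp_pos: [0.5155, 0.2747, 0.0705]
orientation: [-0.163, -0.014, 0.986, -0.002]
ft_force: [-0.5, -0.3, -3.7]
width: 0.0134
grip_force: 59.4
```

Run:
```python
from h import *
p,M,o=now();print(p,M[:,2],o["ft_force"],o["torque"],o["width"],o["q"])
im=[arm.snapshot(n) for n in("top","side")]
for n in("top","side"):print(find(n,"cobble0",6),find(n,"scoop_lip"))
c=im[0][190:260,200:280],im[1][240:310,300:380]
cv2.imwrite("pics/t5.png",cv2.resize(np.hstack(c),None,fx=4.5,fy=4.5,interpolation=cv2.INTER_CUBIC))
```

```text
[0.51545377 0.27468865 0.07052773] [-0.32231002 -0.00950871 -0.94658641] [-0.51466714 -0.2814821  -3.71206831] [-0.00521586 -0.56969566 -0.05998645] 0.013448874484255849 [ 0.3308161   0.53736053 -0.04445432  1.3034824   0.09584467  0.28623554]
[(0.56, array([474., 239.,  50.])), (0.52, array([512., 263.,  38.])), (0.49, array([471., 314.,  51.]))] [(0.59, array([447., 276.,  43.]))]
[(0.69, array([468., 316.,  48.])), (0.67, array([476., 241.,  48.])), (0.56, array([519., 260.,  34.])), (0.41, array([477., 284.,  46.]))] [(0.57, array([451., 274.,  39.]))]
```

View pics/t5.png

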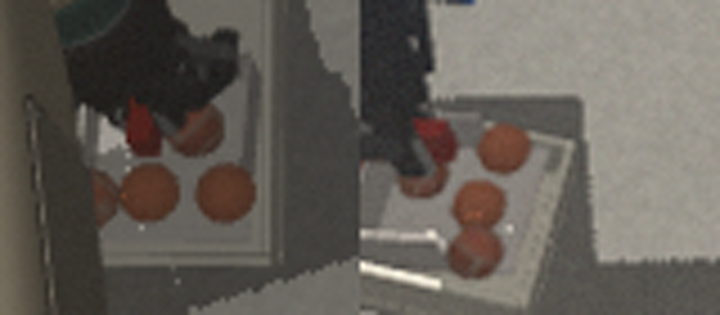

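carry_out(
  moves=[
    {"dr": [0,0.08,0],"travel": [-0.022,0,-0.03],"fingers": 0},
    {"dr": [0,0.08,0],"travel": [-0.022,0,-0.03],"fingers": 0},
    {"dr": [0,0.08,0],"travel": [-0.022,0,-0.03],"fingers": 0},
    {"dr": [0,0.0,0],"travel": [0,0,0],"fingers": 0},
    {"dr": [0,0.0,0],"travel": [0,0,0],"fingers": 0},
    {"dr": [0,0.0,0],"travel": [0,0,0],"fingers": 0},
  ],
)

```text
time_s: 15.6
tcp_pos: [0.5252, 0.2751, 0.0782]
orientation: [-0.256, -0.015, 0.967, -0.004]
ft_force: [-0.4, -0.1, -3.8]
width: 0.0132
grip_force: 59.5
```

Run:
```python
from h import *
p,M,o=now();print(p,M[:,2],o["ft_force"],o["torque"],o["width"],o["q"])
im=[arm.snapshot(n) for n in("top","side")]
for n in("top","side"):print(find(n,"cobble0",6),find(n,"scoop_lip"))
c=im[0][190:260,200:280],im[1][240:310,300:380]
cv2.imwrite("pics/t6.png",cv2.resize(np.hstack(c),None,fx=4.5,fy=4.5,interpolation=cv2.INTER_CUBIC))
```

```text
[0.52519321 0.2750574  0.07815894] [-0.49470543 -0.01502227 -0.86893088] [-0.35105273 -0.09426836 -3.75729241] [ 0.00696791 -0.81368228  0.02176854] 0.013246591188377281 [0.30647249 0.67437394 0.14025999 1.53799947 0.13534185 0.24157946]
[(0.63, array([502., 252.,  53.])), (0.57, array([528., 260.,  39.]))] [(0.82, array([453., 277.,  61.]))]
[(0.65, array([477., 317.,  65.])), (0.64, array([530., 299.,  34.])), (0.61, array([528., 259.,  34.])), (0.6, array([506., 254.,  49.]))] [(0.85, array([458., 270.,  65.]))]
```

carry_out(
  moves=[
    {"dr": [0,0,0],"travel": [0.016,0,-0.027],"fingers": 0},
    {"dr": [0,0,0],"travel": [0.031,0,-0.054],"fingers": 0},
    {"dr": [0,0,0],"travel": [0.031,0,-0.054],"fingers": 0},
    {"dr": [0,0,0],"travel": [0.031,0,-0.054],"fingers": 0},
    {"dr": [0,0,0],"travel": [0.031,0,-0.054],"fingers": 0},
    {"dr": [0,0,0],"travel": [0.031,0,-0.054],"fingers": 0},
    {"dr": [0,0,0],"travel": [0.031,0,-0.054],"fingers": 0},
    {"dr": [0,0,0],"travel": [0.016,0,-0.027],"fingers": 0},
    {"dr": [-0.05,0,0],"travel": [0,-0.016,0],"fingers": 0},
    {"dr": [-0.05,0,0],"travel": [0,-0.016,0],"fingers": 0},
    {"dr": [-0.05,0,0],"travel": [0,-0.016,0],"fingers": 0},
    {"dr": [-0.05,0,0],"travel": [0,-0.016,0],"fingers": 0},
    {"dr": [-0.05,0,0],"travel": [0,-0.016,0],"fingers": 0},
    {"dr": [-0.05,0,0],"travel": [0,-0.016,0],"fingers": 0},
    {"dr": [0,0,0],"travel": [0,0,0],"fingers": 0},
    {"dr": [0,0,0],"travel": [0,0,0],"fingers": 0},
  ],
)

```text
time_s: 17.23
tcp_pos: [0.5252, 0.263, 0.1295]
orientation: [-0.256, 0.016, 0.96, 0.109]
ft_force: [0.2, 0.3, -2.9]
width: 0.013
grip_force: 59.5
```

Run:
```python
from h import *
p,M,o=now();print(p,M,o["ft_force"],o["torque"],o["width"],o["q"])
im=[arm.snapshot(n) for n in("top","side")]
for n in("top","side"):print(find(n,"cobble0",6),find(n,"scoop_lip"))
c=im[0][170:270,180:290],im[1][220:320,290:400]
cv2.imwrite("pics/t7.png",cv2.resize(np.hstack(c),None,fx=3.6,fy=3.6,interpolation=cv2.INTER_CUBIC))
```

```text
[0.52518403 0.26297996 0.12953601] [[-0.86802659  0.08711137 -0.48881637]
 [-0.02505307  0.97555105  0.2183403 ]
 [ 0.49588525  0.20177153 -0.84462185]] [ 0.19493115  0.27538206 -2.8857098 ] [-0.33323433 -0.8159936   0.01810706] 0.012960178787782807 [0.19756016 0.58488877 0.08903839 1.55189842 0.31523184 0.15397321]
[] []
[(0.64, array([499., 291., 112.])), (0.6, array([528., 255.,  82.])), (0.49, array([505., 246.,  95.])), (0.4, array([532., 288.,  90.]))] [(0.66, array([459., 273., 117.]))]
```

View pics/t7.png

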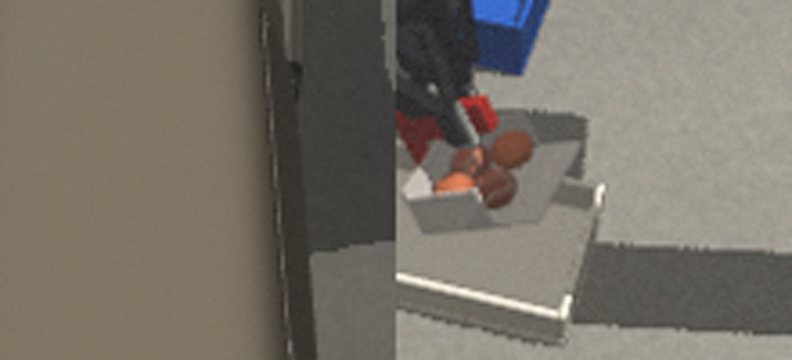

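Run:
```python
from h import *
T=Rdown(91.7)@R.from_euler("y",29.7,degrees=True).as_matrix()
D=Rdown(91.7)@R.from_euler("y",-60,degrees=True).as_matrix()
plan(([.525,.275,.2],T),([.655,.016,.2],T),([.655,.016,.14],T),([.655,.016,.14],D))
```

```text
turn [0.299 0.    0.001] rows>=1.9 shift [ 0.29   0.091 -0.51 ] rows>=1.7
turn [0. 0. 0.] rows>=0.0 shift [-0.885 -2.19  -0.505] rows>=7.0
turn [0. 0. 0.] rows>=0.0 shift [-0.248  0.     0.434] rows>=1.4
turn [ 0.    -1.993  0.   ] rows>=12.5 shift [0. 0. 0.] rows>=0.0
```

carry_out(
  moves=[
    {"dr": [0.05,0,0],"travel": [0.048,0.015,-0.085],"fingers": 0},
    {"dr": [0.05,0,0],"travel": [0.048,0.015,-0.085],"fingers": 0},
    {"dr": [0.05,0,0],"travel": [0.048,0.015,-0.085],"fingers": 0},
    {"dr": [0.05,0,0],"travel": [0.048,0.015,-0.085],"fingers": 0},
    {"dr": [0.05,0,0],"travel": [0.048,0.015,-0.085],"fingers": 0},
    {"dr": [0.05,0,0],"travel": [0.048,0.015,-0.085],"fingers": 0},
    {"dr": [0,0,0],"travel": [-0.035,-0.08,-0.02],"fingers": 0},
    {"dr": [0,0,0],"travel": [-0.06,-0.15,-0.035],"fingers": 0},
    {"dr": [0,0,0],"travel": [-0.08,-0.2,-0.045],"fingers": 0},
    {"dr": [0,0,0],"travel": [-0.08,-0.2,-0.045],"fingers": 0},
    {"dr": [0,0,0],"travel": [-0.08,-0.2,-0.045],"fingers": 0},
    {"dr": [0,0,0],"travel": [-0.08,-0.2,-0.045],"fingers": 0},
    {"dr": [0,0,0],"travel": [-0.08,-0.2,-0.045],"fingers": 0},
    {"dr": [0,0,0],"travel": [-0.08,-0.2,-0.045],"fingers": 0},
    {"dr": [0,0,0],"travel": [-0.08,-0.2,-0.045],"fingers": 0},
    {"dr": [0,0,0],"travel": [-0.08,-0.2,-0.045],"fingers": 0},
    {"dr": [0,0,0],"travel": [-0.08,-0.2,-0.045],"fingers": 0},
    {"dr": [0,0,0],"travel": [-0.06,-0.12,-0.035],"fingers": 0},
    {"dr": [0,0,0],"travel": [-0.01,-0.03,-0.01],"fingers": 0},
    {"dr": [0,0,0],"travel": [0,0,0],"fingers": 0},
  ],
)

```text
time_s: 19.2
tcp_pos: [0.6563, 0.0066, 0.1995]
orientation: [-0.257, -0.013, 0.966, -0.003]
ft_force: [0.1, -0.1, -2.7]
width: 0.0134
grip_force: 59.5
```

Run:
```python
from h import *
im=[arm.snapshot(n) for n in("top","side")]
p,M,o=now();print(p,o["ft_force"],o["width"])
T=Rdown(91.7)@R.from_euler("y",29.7,degrees=True).as_matrix()
D=Rdown(91.7)@R.from_euler("y",-60,degrees=True).as_matrix()
plan(([.655,.016,.14],T),([.655,.016,.14],D))
for n in("top","side"):print(find(n,"cobble0",6),find(n,"scoop_lip"),find(n,"stock_box",2))
```

```text
[0.65556375 0.00861788 0.20010722] [-0.64626032 -0.45824643 -3.36182383] 0.013075197832673946
turn [ 0.001 -0.001  0.001] rows>=0.0 shift [-0.246  0.062  0.437] rows>=1.5
turn [ 0.    -1.993  0.   ] rows>=12.5 shift [0. 0. 0.] rows>=0.0
[] [] []
[(0.64, array([635.,  16., 171.])), (0.57, array([639., -18., 170.])), (0.44, array([659.,  -1., 158.])), (0.36, array([660.,  34., 156.]))] [(0.94, array([587.,   6., 186.]))] [(0.83, array([618.,  20.,   0.])), (0.68, array([ 526., -413.,    4.]))]
```

carry_out(
  moves=[
    {"dr": [0,0,0],"travel": [-0.06,0.015,0.11],"fingers": 0},
    {"dr": [0,0,0],"travel": [-0.06,0.015,0.11],"fingers": 0},
    {"dr": [0,0,0],"travel": [-0.06,0.015,0.11],"fingers": 0},
    {"dr": [0,0,0],"travel": [-0.06,0.015,0.11],"fingers": 0},
    {"dr": [0,-0.14,0],"travel": [0,0,0],"fingers": 0},
    {"dr": [0,-0.14,0],"travel": [0,0,0],"fingers": 0},
    {"dr": [0,-0.14,0],"travel": [0,0,0],"fingers": 0},
    {"dr": [0,-0.14,0],"travel": [0,0,0],"fingers": 0},
    {"dr": [0,-0.14,0],"travel": [0,0,0],"fingers": 0},
    {"dr": [0,-0.14,0],"travel": [0,0,0],"fingers": 0},
    {"dr": [0,-0.14,0],"travel": [0,0,0],"fingers": 0},
    {"dr": [0,-0.14,0],"travel": [0,0,0],"fingers": 0},
    {"dr": [0,-0.14,0],"travel": [0,0,0],"fingers": 0},
    {"dr": [0,-0.14,0],"travel": [0,0,0],"fingers": 0},
    {"dr": [0,-0.14,0],"travel": [0,0,0],"fingers": 0},
    {"dr": [0,-0.14,0],"travel": [0,0,0],"fingers": 0},
    {"dr": [0,-0.14,0],"travel": [0,0,0],"fingers": 0},
    {"dr": [0,-0.14,0],"travel": [0,0,0],"fingers": 0},
    {"dr": [0,0,0],"travel": [0,0,0],"fingers": 0},
    {"dr": [0,0,0],"travel": [0,0,0],"fingers": 0},
  ],
)

```text
time_s: 21.27
tcp_pos: [0.6525, 0.0157, 0.1354]
orientation: [0.466, -0.013, 0.885, 0.008]
ft_force: [-0.2, -0.6, -2.4]
width: 0.013
grip_force: 60.0
```

carry_out(
  moves=[
    {"dr": [0,0,0],"travel": [0,0,0],"fingers": 0},
    {"dr": [0,0,0],"travel": [0,0,0],"fingers": 0},
    {"dr": [0,0,0],"travel": [0,0,0],"fingers": 0},
  ],
)

```text
time_s: 21.52
tcp_pos: [0.6583, 0.0149, 0.142]
orientation: [0.472, -0.013, 0.882, 0.007]
ft_force: [0.2, 0.6, -1.7]
width: 0.0131
grip_force: 60.0
```

Run:
```python
from h import *
im=[arm.snapshot(n) for n in("top","side")]
p,M,o=now();print(p,M[:,2],o["ft_force"],o["width"])
for n in("top","side"):print(find(n,"cobble0",6),find(n,"scoop_lip"),find(n,"stock_box",2))
cv2.imwrite("pics/d1.png",cv2.resize(im[1][130:310,210:430],None,fx=3,fy=3,interpolation=cv2.INTER_CUBIC))
```

```text
[0.6575077  0.01494489 0.14110995] [ 0.83080991  0.02468073 -0.55600877] [ 0.04549574 -0.36940565 -2.31536055] 0.013218598274573936
[(0.56, array([637.,   8.,  24.])), (0.51, array([623.,  72.,  17.])), (0.49, array([617., -14.,  22.]))] [(0.64, array([664.,  17.,  70.]))] [(0.64, array([619.,  13.,   0.])), (0.18, array([638.,   9.,  24.]))]
[(0.55, array([623., -14.,  15.])), (0.53, array([605.,  29.,  17.])), (0.53, array([633.,   7.,  20.]))] [(0.82, array([671.,  16.,  69.]))] [(0.71, array([618.,  23.,  -3.]))]
```

View pics/d1.png

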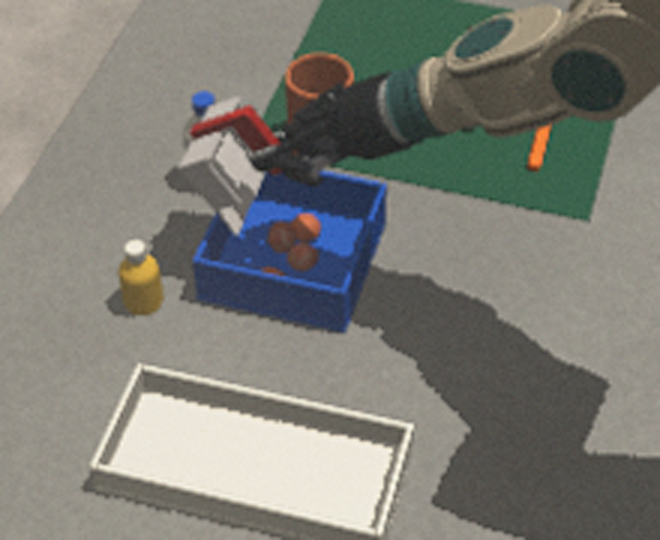

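All four cobbles are in the box, and both the tray and the scoop are empty. Next I'll set the scoop in the tray.

Run:
```python
from h import *
p,M,o=now()
T=Rdown(91.8)
plan(([p[0],p[1],.21],M),([p[0],p[1],.21],T),([.575,.277,.21],T),([.575,.277,.0562],T))
print(fit("tray",(.276,.124,.04),np.array([.572,.278,0])))
```

```text
turn [0. 0. 0.] rows>=0.0 shift [-0.49   0.    -0.329] rows>=1.7
turn [-1.000e-03  1.246e+00 -2.000e-03] rows>=7.8 shift [0. 0. 0.] rows>=0.0
turn [0. 0. 0.] rows>=0.0 shift [0.604 2.203 0.   ] rows>=6.6
turn [0. 0. 0.] rows>=0.0 shift [0.    0.    1.282] rows>=3.7
(array([570.30933282, 278.18669308,   1.33686789]), np.float64(0.10330266788644352))
```

carry_out(
  moves=[
    {"dr": [0,0,0],"travel": [-0.163,0,-0.11],"fingers": 0},
    {"dr": [0,0,0],"travel": [-0.163,0,-0.11],"fingers": 0},
    {"dr": [0,0,0],"travel": [-0.163,0,-0.11],"fingers": 0},
    {"dr": [0,0.1385,0],"travel": [0,0,0],"fingers": 0},
    {"dr": [0,0.1385,0],"travel": [0,0,0],"fingers": 0},
    {"dr": [0,0.1385,0],"travel": [0,0,0],"fingers": 0},
    {"dr": [0,0.1385,0],"travel": [0,0,0],"fingers": 0},
    {"dr": [0,0.1385,0],"travel": [0,0,0],"fingers": 0},
    {"dr": [0,0.1385,0],"travel": [0,0,0],"fingers": 0},
    {"dr": [0,0.1385,0],"travel": [0,0,0],"fingers": 0},
    {"dr": [0,0.1385,0],"travel": [0,0,0],"fingers": 0},
    {"dr": [0,0.1385,0],"travel": [0,0,0],"fingers": 0},
    {"dr": [0,0,0],"travel": [0.075,0.276,0],"fingers": 0},
    {"dr": [0,0,0],"travel": [0.075,0.276,0],"fingers": 0},
    {"dr": [0,0,0],"travel": [0.075,0.276,0],"fingers": 0},
    {"dr": [0,0,0],"travel": [0.075,0.276,0],"fingers": 0},
    {"dr": [0,0,0],"travel": [0.075,0.276,0],"fingers": 0},
    {"dr": [0,0,0],"travel": [0.075,0.276,0],"fingers": 0},
    {"dr": [0,0,0],"travel": [0.075,0.276,0],"fingers": 0},
    {"dr": [0,0,0],"travel": [0.075,0.276,0],"fingers": 0},
  ],
)

```text
time_s: 23.68
tcp_pos: [0.5761, 0.2795, 0.2085]
orientation: [0.008, -0.015, 1.0, 0.001]
ft_force: [0.1, -0.8, -2.7]
width: 0.0131
grip_force: 59.8
```

carry_out(
  moves=[
    {"dr": [0,0,0],"travel": [0,0,0],"fingers": 0},
    {"dr": [0,0,0],"travel": [0,0,0],"fingers": 0},
  ],
)

```text
time_s: 23.85
tcp_pos: [0.5759, 0.2797, 0.2084]
orientation: [0.007, -0.016, 1.0, 0.0]
ft_force: [0.1, 0.3, -1.4]
width: 0.0136
grip_force: 59.9
```

Run:
```python
from h import *
p,M,o=now();print(p,o["ft_force"],o["width"])
T=Rdown(91.6)
plan(([.575,.2785,.11],T),([.575,.2785,.0555],T))
```

```text
[0.57588441 0.27965458 0.20843693] [ 0.14636453  0.29233765 -1.43610846] 0.013630099408045736
turn [0.001 0.019 0.006] rows>=0.1 shift [ 0.008 -0.009  0.82 ] rows>=2.4
turn [0. 0. 0.] rows>=0.0 shift [0.    0.    0.454] rows>=1.3
```

carry_out(
  moves=[
    {"dr": [0,0.019,0.006],"travel": [0.008,-0.009,0.1],"fingers": 0},
    {"dr": [0,0,0],"travel": [0,0,0.22],"fingers": 0},
    {"dr": [0,0,0],"travel": [0,0,0.22],"fingers": 0},
    {"dr": [0,0,0],"travel": [0,0,0.2],"fingers": 0},
    {"dr": [0,0,0],"travel": [0,0,0.15],"fingers": 0},
    {"dr": [0,0,0],"travel": [0,0,0.12],"fingers": 0},
    {"dr": [0,0,0],"travel": [0,0,0.1],"fingers": 0},
    {"dr": [0,0,0],"travel": [0,0,0.08],"fingers": 0},
    {"dr": [0,0,0],"travel": [0,0,0.05],"fingers": 0},
    {"dr": [0,0,0],"travel": [0,0,0.03],"fingers": 0},
    {"dr": [0,0,0],"travel": [0,0,0],"fingers": 0},
    {"dr": [0,0,0],"travel": [0,0,0],"fingers": 0},
  ],
)

```text
time_s: 24.85
tcp_pos: [0.5759, 0.2768, 0.0569]
orientation: [-0.0, -0.012, 1.0, 0.0]
ft_force: [0.2, -0.2, -1.7]
width: 0.0134
grip_force: 59.9
```

carry_out(
  moves=[
    {"dr": [0,0,0],"travel": [0,0,0.01],"fingers": 0},
    {"dr": [0,0,0],"travel": [0,0,0.01],"fingers": 0},
    {"dr": [0,0,0],"travel": [0,0,0],"fingers": 0},
    {"dr": [0,0,0],"travel": [0,0,0],"fingers": 1},
    {"dr": [0,0,0],"travel": [0,0,0],"fingers": 1},
    {"dr": [0,0,0],"travel": [0,0,0],"fingers": 1},
    {"dr": [0,0,0],"travel": [0,0,0],"fingers": 1},
    {"dr": [0,0,0],"travel": [0,0,0],"fingers": 1},
    {"dr": [0,0,0],"travel": [0,0,0],"fingers": 1},
    {"dr": [0,0,0],"travel": [0,0,-0.1],"fingers": 1},
    {"dr": [0,0,0],"travel": [0,0,-0.2],"fingers": 1},
    {"dr": [0,0,0],"travel": [0,0,-0.3],"fingers": 1},
    {"dr": [0,0,0],"travel": [0,0,-0.3],"fingers": 1},
    {"dr": [0,0,0],"travel": [0,0,-0.3],"fingers": 1},
    {"dr": [0,0,0],"travel": [0,0,-0.3],"fingers": 1},
    {"dr": [0,0,0],"travel": [0,0,0],"fingers": 1},
  ],
)

```text
time_s: 26.18
tcp_pos: [0.5802, 0.2784, 0.2446]
orientation: [0.007, -0.012, 1.0, 0.003]
ft_force: [0.4, -0.2, 0.5]
width: 0.0859
grip_force: 0.0
```

```bash
cat >> h.py <<'E'
def brush(lo,hi,name):
    "axis line of a brush handle by its colour: median-height fit in both views at z=.012"
    for n in("top","side"):
        im=arm.snapshot(n); h=cv2.cvtColor(im,cv2.COLOR_BGR2HSV)
        m=cv2.inRange(h,lo,hi); k,l,s,c=cv2.connectedComponentsWithStats(m)
        for i in range(1,k):
            if s[i,4]>40:
                ys,xs=np.nonzero(l==i); P=np.array([ray(n,u,v,.008)[:2] for u,v in zip(xs,ys)])*1000
                r=cv2.minAreaRect(P.astype(np.float32))
                if 90<max(r[1])<160 and min(r[1])<30: print(n,"handle",np.round(r[0]),np.round(r[1]),round(r[2],1))
        for e in("","_butt","_bristles"): print(n,name+e,find(n,name+e,3))
E
python3 - <<'E'
from h import *
p,M,o=now();print(p,o["q"])
brush((5,170,120),(18,255,255),"brush1"); brush((60,90,60),(90,255,255),"brush0")
im=arm.snapshot("top");cv2.imwrite("pics/b1.png",im)
for n in("top","side"):print(find(n,"pot"),find(n,"scoop"),find(n,"scoop_lip"),find(n,"cobble0",6))
E
```

```text
[0.58016833 0.27837485 0.24464287] [3.46638555e-01 2.92372257e-01 2.27666598e-02 1.28583221e+00
 7.27212216e-04 3.21716232e-01]
top handle [ 410. -255.] [ 10. 128.] 4.8
top brush1 [(0.88, array([ 510., -323.,    1.])), (0.83, array([ 403., -282.,    1.])), (0.2, array([ 528., -410.,    4.]))]
top brush1_butt [(0.83, array([ 408., -191.,    6.])), (0.56, array([752., -74.,   2.]))]
top brush1_bristles [(0.64, array([ 409., -372.,   12.])), (0.49, array([ 406., -190.,    4.]))]
side handle [ 406. -254.] [ 14. 132.] 1.6
side brush1 [(0.7, array([ 408., -284.,    1.])), (0.59, array([ 512., -324.,   -1.])), (0.47, array([526., 275.,   6.]))]
side brush1_butt [(0.71, array([ 406., -186.,    2.]))]
side brush1_bristles [(0.68, array([ 406., -375.,    7.]))]
top handle [ 505. -296.] [ 21. 129.] 10.2
top brush0 [(0.85, array([ 506., -320.,    0.]))]
top brush0_butt [(0.84, array([ 491., -232.,    6.]))]
top brush0_bristles [(0.82, array([ 527., -414.,    4.])), (0.56, array([638.,   9.,  25.]))]Traceback (most recent call last):
  File "<stdin>", line 3, in <module>
  File "h.py", line 43, in brush
    ys,xs=np.nonzero(l==i); P=np.array([ray(n,u,v,.008)[:2] for u,v in zip(xs,ys)])*1000
                                        ~~~^^^^^^^^^^^^
  File "h.py", line 9, in ray
    K,r,t=cam(n); d=r.T@np.linalg.inv(K)@[u,v,1]; o=-r.T@t; return o+d*(z-o[2])/d[2]
          ~~~^^^
  File "h.py", line 5, in cam
    c=arm.camera_model(n); return np.array(c["K"]),cv2.Rodrigues(np.array(c["rvec"],float))[0],np.array(c["tvec"],float).ravel()
ValueError: time passes only in moves, steps and waits
```

```bash
sed -i '/^def cam/i from functools import lru_cache\n@lru_cache(None)' h.py
python3 - <<'E'
from h import *
im=arm.snapshot("top");arm.snapshot("side");cv2.imwrite("pics/b1.png",im)
for n in("top","side"):print(find(n,"pot"),find(n,"scoop"),find(n,"scoop_lip"),find(n,"cobble0",6))
p,M,o=now();T=Rdown(11.2)
plan(([.512,-.344,.15],T),([.512,-.344,.03],T),([.512,-.344,.003],T))
E
```

```text
[(0.9, array([ 650., -163.,   -4.]))] [(0.7, array([569., 280.,  11.]))] [(0.71, array([519., 279.,   7.]))] [(0.7, array([607.,  24.,  18.])), (0.51, array([630.,  67.,  13.])), (0.47, array([616., -13.,  19.])), (0.43, array([637.,   9.,  26.]))]
[(0.67, array([ 644., -164.,   -0.]))] [(0.7, array([568., 279.,   5.]))] [(0.84, array([524., 275.,   5.]))] [(0.61, array([620., -16.,  15.]))]
turn [-0.000e+00 -1.000e-03  1.783e+00] rows>=11.2 shift [-4.971 -1.524  0.7  ] rows>=15.1
turn [0. 0. 0.] rows>=0.0 shift [0. 0. 1.] rows>=2.9
turn [0. 0. 0.] rows>=0.0 shift [0.    0.    0.225] rows>=0.6
```

View pics/b1.png

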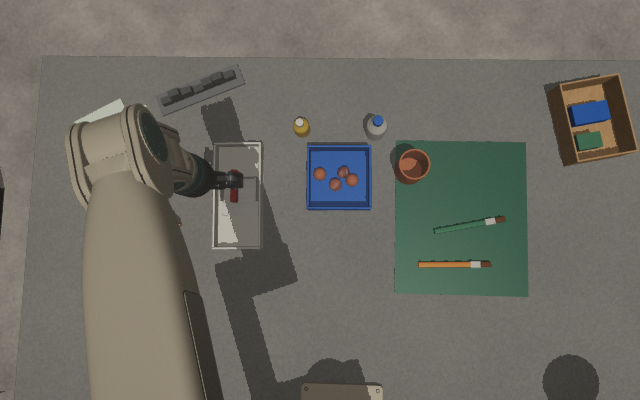

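The box holds four cobbles at around (335,178), the scoop sits in the tray, and the brushes haven't moved. I'll take the green brush next.

carry_out(
  moves=[
    {"dr": [0,0,0.1486],"travel": [0,0,0],"fingers": 1},
    {"dr": [0,0,0.1486],"travel": [0,0,0],"fingers": 1},
    {"dr": [0,0,0.1486],"travel": [0,0,0],"fingers": 1},
    {"dr": [0,0,0.1486],"travel": [0,0,0],"fingers": 1},
    {"dr": [0,0,0.1486],"travel": [0,0,0],"fingers": 1},
    {"dr": [0,0,0.1486],"travel": [0,0,0],"fingers": 1},
    {"dr": [0,0,0.1486],"travel": [0,0,0],"fingers": 1},
    {"dr": [0,0,0.1486],"travel": [0,0,0],"fingers": 1},
    {"dr": [0,0,0.1486],"travel": [0,0,0],"fingers": 1},
    {"dr": [0,0,0.1486],"travel": [0,0,0],"fingers": 1},
    {"dr": [0,0,0.1486],"travel": [0,0,0],"fingers": 1},
    {"dr": [0,0,0.1486],"travel": [0,0,0],"fingers": 1},
    {"dr": [0,0,0],"travel": [-0.31,-0.095,0],"fingers": 1},
    {"dr": [0,0,0],"travel": [-0.31,-0.095,0],"fingers": 1},
    {"dr": [0,0,0],"travel": [-0.31,-0.095,0],"fingers": 1},
    {"dr": [0,0,0],"travel": [-0.31,-0.095,0],"fingers": 1},
    {"dr": [0,0,0],"travel": [-0.31,-0.095,0],"fingers": 1},
    {"dr": [0,0,0],"travel": [-0.31,-0.095,0],"fingers": 1},
    {"dr": [0,0,0],"travel": [-0.31,-0.095,0],"fingers": 1},
    {"dr": [0,0,0],"travel": [-0.31,-0.095,0],"fingers": 1},
  ],
)

```text
time_s: 29.0
tcp_pos: [0.5433, -0.0347, 0.2342]
orientation: [-0.0, 0.635, 0.773, -0.0]
ft_force: [-0.1, 0.2, -0.1]
width: 0.0856
grip_force: 0.0
```

carry_out(
  moves=[
    {"dr": [0,0,0],"travel": [-0.31,-0.095,0],"fingers": 1},
    {"dr": [0,0,0],"travel": [-0.31,-0.095,0],"fingers": 1},
    {"dr": [0,0,0],"travel": [-0.31,-0.095,0],"fingers": 1},
    {"dr": [0,0,0],"travel": [-0.31,-0.095,0],"fingers": 1},
    {"dr": [0,0,0],"travel": [-0.31,-0.095,0],"fingers": 1},
    {"dr": [0,0,0],"travel": [-0.31,-0.095,0.1],"fingers": 1},
    {"dr": [0,0,0],"travel": [-0.31,-0.095,0.1],"fingers": 1},
    {"dr": [0,0,0],"travel": [-0.31,-0.095,0.1],"fingers": 1},
    {"dr": [0,0,0],"travel": [0,0,0.2],"fingers": 1},
    {"dr": [0,0,0],"travel": [0,0,0],"fingers": 1},
    {"dr": [0,0,0],"travel": [0,0,0],"fingers": 1},
  ],
)

```text
time_s: 29.92
tcp_pos: [0.5104, -0.3419, 0.1722]
orientation: [-0.003, 0.635, 0.772, -0.0]
ft_force: [-0.3, 0.6, 1.0]
width: 0.0856
grip_force: 0.0
```

Run:
```python
from h import *
arm.snapshot("top");arm.snapshot("side")
for n in("top","side"):
  for k in("brush0","brush0_butt","brush0_bristles","brush1_butt","brush1_bristles"):print(n,k,find(n,k,2))
p,M,o=now();print(p,o["q"],o["ft_force"]);T=Rdown(11.2)
plan(([.512,-.344,.03],T),([.512,-.344,.003],T))
```

```text
top brush0 [(0.9, array([ 510., -323.,    4.])), (0.56, array([ 402., -283.,    0.]))]
top brush0_butt [(0.79, array([ 491., -230.,    3.])), (0.72, array([575., 272.,  74.]))]
top brush0_bristles [(0.88, array([ 529., -410.,    4.])), (0.42, array([ 409., -376.,    7.]))]
top brush1_butt [(0.71, array([ 406., -190.,    5.])), (0.64, array([ 528., -411.,    5.]))]
top brush1_bristles [(0.64, array([ 412., -376.,    8.]))]
side brush0 [(0.67, array([ 508., -320.,   -2.])), (0.66, array([ 407., -283.,   -3.]))]
side brush0_butt [(0.72, array([ 485., -230.,    5.]))]
side brush0_bristles [(0.67, array([ 523., -411.,    3.])), (0.52, array([571., 279.,   4.]))]
side brush1_butt [(0.49, array([ 410., -189.,    2.]))]
side brush1_bristles [(0.74, array([ 409., -373.,    8.]))]
[ 0.51202783 -0.34246268  0.17407055] [-6.94212699e-01  2.95292959e-01 -1.24773779e-01  1.15141036e+00
 -4.01325614e-04  6.81100133e-01] [ 0.67219801 -0.42387737 -0.54562232]
turn [-0.001 -0.     0.   ] rows>=0.0 shift [-0.013 -0.003  1.201] rows>=3.5
turn [0. 0. 0.] rows>=0.0 shift [0.    0.    0.225] rows>=0.6
```

carry_out(
  moves=[
    {"dr": [0,0,0],"travel": [-0.01,0,0.2],"fingers": 1},
    {"dr": [0,0,0],"travel": [0,0,0.3],"fingers": 1},
    {"dr": [0,0,0],"travel": [0,0,0.3],"fingers": 1},
    {"dr": [0,0,0],"travel": [0,0,0.2],"fingers": 1},
    {"dr": [0,0,0],"travel": [0,0,0.15],"fingers": 1},
    {"dr": [0,0,0],"travel": [0,0,0.1],"fingers": 1},
    {"dr": [0,0,0],"travel": [0,0,0.1],"fingers": 1},
    {"dr": [0,0,0],"travel": [0,0,0.05],"fingers": 1},
    {"dr": [0,0,0],"travel": [0,0,0],"fingers": 1},
    {"dr": [0,0,0],"travel": [0,0,0],"fingers": 1},
  ],
)

```text
time_s: 31.35
tcp_pos: [0.5124, -0.3442, 0.0064]
orientation: [-0.0, 0.635, 0.773, -0.0]
ft_force: [-0.3, -0.0, -0.4]
width: 0.0855
grip_force: 0.0
```

carry_out(
  moves=[
    {"dr": [0,0,0],"travel": [0,0,0.03],"fingers": 1},
    {"dr": [0,0,0],"travel": [0,0,0],"fingers": 0},
    {"dr": [0,0,0],"travel": [0,0,0],"fingers": 0},
    {"dr": [0,0,0],"travel": [0,0,0],"fingers": 0},
    {"dr": [0,0,0],"travel": [0,0,0],"fingers": 0},
    {"dr": [0,0,0],"travel": [0,0,0],"fingers": 0},
    {"dr": [0,0,0],"travel": [0,0,0],"fingers": 0},
    {"dr": [0,0,0],"travel": [0,0,0],"fingers": 0},
    {"dr": [0,0,0],"travel": [0,0,0],"fingers": 0},
    {"dr": [0,0,0],"travel": [0,0,0],"fingers": 0},
  ],
)

```text
time_s: 32.18
tcp_pos: [0.5123, -0.344, 0.0026]
orientation: [-0.0, 0.635, 0.773, -0.0]
ft_force: [-0.6, -0.1, 3.4]
width: 0.0126
grip_force: 61.1
```

Run:
```python
from h import *
p,M,o=now();print(o["width"],o["grip_force"])
Y=Rdown(75.8);T=Y@R.from_euler("y",-75,degrees=True).as_matrix()
u=[*p[:2],.26]
plan((u,M),(u,Y),(u,T),([.6683,-.1691,.26],T),([.6683,-.1691,.134],T))
```

```text
0.012564232196634152 61.104562282562256
turn [0. 0. 0.] rows>=0.0 shift [-0.000e+00 -1.000e-03 -2.145e+00] rows>=6.2
turn [-1.000e-03 -0.000e+00 -1.436e+00] rows>=9.0 shift [0. 0. 0.] rows>=0.0
turn [-0.    -1.667 -0.   ] rows>=10.5 shift [0. 0. 0.] rows>=0.0
turn [0. 0. 0.] rows>=0.0 shift [-0.234  1.732  0.872] rows>=5.6
turn [0. 0. 0.] rows>=0.0 shift [1.014 0.    0.272] rows>=3.0
```

carry_out(
  moves=[
    {"dr": [0,0,0],"travel": [0,0,-0.1],"fingers": 0},
    {"dr": [0,0,0],"travel": [0,0,-0.2],"fingers": 0},
    {"dr": [0,0,0],"travel": [0,0,-0.3],"fingers": 0},
    {"dr": [0,0,0],"travel": [0,0,-0.3],"fingers": 0},
    {"dr": [0,0,0],"travel": [0,0,-0.3],"fingers": 0},
    {"dr": [0,0,0],"travel": [0,0,-0.3],"fingers": 0},
    {"dr": [0,0,0],"travel": [0,0,-0.3],"fingers": 0},
    {"dr": [0,0,0],"travel": [0,0,-0.345],"fingers": 0},
    {"dr": [0,0,-0.1436],"travel": [0,0,0],"fingers": 0},
    {"dr": [0,0,-0.1436],"travel": [0,0,0],"fingers": 0},
    {"dr": [0,0,-0.1436],"travel": [0,0,0],"fingers": 0},
    {"dr": [0,0,-0.1436],"travel": [0,0,0],"fingers": 0},
    {"dr": [0,0,-0.1436],"travel": [0,0,0],"fingers": 0},
    {"dr": [0,0,-0.1436],"travel": [0,0,0],"fingers": 0},
    {"dr": [0,0,-0.1436],"travel": [0,0,0],"fingers": 0},
    {"dr": [0,0,-0.1436],"travel": [0,0,0],"fingers": 0},
    {"dr": [0,0,-0.1436],"travel": [0,0,0],"fingers": 0},
    {"dr": [0,0,-0.1436],"travel": [0,0,0],"fingers": 0},
  ],
)

```text
time_s: 33.68
tcp_pos: [0.5118, -0.3435, 0.2599]
orientation: [-0.001, 0.121, 0.993, 0.0]
ft_force: [0.3, -0.7, -0.7]
width: 0.0124
grip_force: 60.7
```

carry_out(
  moves=[
    {"dr": [0,-0.139,0],"travel": [0,0,0],"fingers": 0},
    {"dr": [0,-0.139,0],"travel": [0,0,0],"fingers": 0},
    {"dr": [0,-0.139,0],"travel": [0,0,0],"fingers": 0},
    {"dr": [0,-0.139,0],"travel": [0,0,0],"fingers": 0},
    {"dr": [0,-0.139,0],"travel": [0,0,0],"fingers": 0},
    {"dr": [0,-0.139,0],"travel": [0,0,0],"fingers": 0},
    {"dr": [0,-0.139,0],"travel": [0,0,0],"fingers": 0},
    {"dr": [0,-0.139,0],"travel": [0,0,0],"fingers": 0},
    {"dr": [0,-0.139,0],"travel": [0,0,0],"fingers": 0},
    {"dr": [0,-0.139,0],"travel": [0,0,0],"fingers": 0},
    {"dr": [0,-0.139,0],"travel": [0,0,0],"fingers": 0},
    {"dr": [0,-0.139,0],"travel": [0,0,0],"fingers": 0},
    {"dr": [0,0,0],"travel": [0,0,0],"fingers": 0},
    {"dr": [0,0,0],"travel": [0,0,0],"fingers": 0},
  ],
)

```text
time_s: 34.85
tcp_pos: [0.5127, -0.3451, 0.2557]
orientation: [0.574, 0.103, 0.809, -0.071]
ft_force: [-0.1, -0.7, -0.8]
width: 0.0125
grip_force: 60.7
```

Run:
```python
from h import *
arm.snapshot("top");arm.snapshot("side")
for n in("top","side"):
  for k in("brush0_butt","brush0_bristles","pot","brush1_butt"):print(n,k,find(n,k,2))
p,M,o=now();print(p,M[:,2],o["width"],o["q"])
Y=Rdown(75.8);T=Y@R.from_euler("y",-75,degrees=True).as_matrix()
plan(([.6683,-.1691,.26],T),([.6683,-.1691,.134],T))
print("butt pred",p-.0034*M[:,2]+.115*M[:,0])
```

```text
top brush0_butt [(0.59, array([ 473., -334.,  148.]))]
top brush0_bristles [(0.67, array([ 532., -348.,  319.]))]
top pot [(0.85, array([ 649., -165.,   -0.]))]
top brush1_butt []
side brush0_butt [(0.8, array([ 472., -341.,  147.]))]
side brush0_bristles [(0.74, array([525., 276.,   5.])), (0.46, array([ 528., -350.,  320.]))]
side pot [(0.67, array([ 644., -165.,   -3.]))]
side brush1_butt [(0.69, array([ 408., -187.,    2.])), (0.59, array([ 471., -337.,  149.]))]
[ 0.51400365 -0.34612577  0.25910742] [ 0.91647766 -0.23387306 -0.32461069] 0.012053469295572378 [-1.01844308 -0.06768155 -0.98052045 -0.46743844  0.71746791 -0.30370126]
turn [-0.002 -0.088 -0.001] rows>=0.6 shift [-0.236  1.746  0.853] rows>=5.6
turn [0. 0. 0.] rows>=0.0 shift [1.014 0.    0.272] rows>=3.0
butt pred [ 0.47472901 -0.33605146  0.15143862]
```

carry_out(
  moves=[
    {"dr": [0,0,0],"travel": [-0.034,0.25,0.122],"fingers": 0},
    {"dr": [0,0,0],"travel": [-0.034,0.25,0.122],"fingers": 0},
    {"dr": [0,0,0],"travel": [-0.034,0.25,0.122],"fingers": 0},
    {"dr": [0,0,0],"travel": [-0.034,0.25,0.122],"fingers": 0},
    {"dr": [0,0,0],"travel": [-0.034,0.25,0.122],"fingers": 0},
    {"dr": [0,0,0],"travel": [-0.034,0.25,0.122],"fingers": 0},
    {"dr": [0,0,0],"travel": [-0.034,0.25,0.122],"fingers": 0},
    {"dr": [0,0,0],"travel": [0,0,0],"fingers": 0},
    {"dr": [0,0,0],"travel": [0,0,0],"fingers": 0},
    {"dr": [0,0,0],"travel": [0,0,0],"fingers": 0},
  ],
)

```text
time_s: 36.18
tcp_pos: [0.6685, -0.1686, 0.252]
orientation: [0.576, 0.102, 0.808, -0.072]
ft_force: [-0.7, -0.3, -0.2]
width: 0.0127
grip_force: 60.7
```

```bash
cat >> h.py <<'E'
def over(name,tilt=75,pot=(.647,-.1645),grip=.115,back=.0034,zb=.024):
    arm.snapshot("top");arm.snapshot("side")
    for n in("top","side"):
        for k in(name+"_butt",name+"_bristles","pot"):print(n,k,find(n,k,1))
    p,M,o=now();print(p,M[:,2],o["width"],o["q"].round(2))
    print("butt pred",p-back*M[:,2]+grip*M[:,0])
    a=np.degrees(np.arctan2(pot[1],pot[0])); T=Rdown(90+a)@R.from_euler("y",-tilt,degrees=True).as_matrix()
    ax=T[:,0]; s=ax/abs(ax[2]); rr=np.array([pot[0],pot[1],0])+s*.0465*[1,1,0]  # butt offset: half the lean from floor to rim
    B=np.array([rr[0],rr[1],zb]); P=B-grip*ax+back*T[:,2]; print("TCP goal",P)
    plan(([P[0],P[1],.26],T),(P,T))
E
python3 - <<'E'
from h import *
over("brush0")
E
```

```text
top brush0_butt []
top brush0_bristles [(0.71, array([ 689., -173.,  316.]))]
top pot [(0.83, array([ 651., -168.,   -2.]))]
side brush0_butt [(0.8, array([ 627., -163.,  144.]))]
side brush0_bristles [(0.72, array([ 684., -174.,  316.]))]
side pot [(0.96, array([ 649., -162.,   -1.]))]
[ 0.6682018  -0.16979475  0.25242561] [ 0.91596634 -0.23526326 -0.32504902] 0.0119743455913478 [-0.4   0.04 -0.93 -0.64  0.14 -0.05]
butt pred [ 0.62891481 -0.15956813  0.14477567]
TCP goal [ 0.66695386 -0.16957328  0.13420149]
turn [-0.003 -0.088 -0.002] rows>=0.6 shift [-0.058 -0.001 -0.027] rows>=0.2
turn [0. 0. 0.] rows>=0.0 shift [1.013 0.    0.271] rows>=3.0
```

carry_out(
  moves=[
    {"dr": [0,-0.088,0],"travel": [0,0,0],"fingers": 0},
    {"dr": [0,0,0],"travel": [0,0,0],"fingers": 0},
    {"dr": [0,0,0],"travel": [0.06,0,0.015],"fingers": 0},
    {"dr": [0,0,0],"travel": [0.06,0,0.015],"fingers": 0},
    {"dr": [0,0,0],"travel": [0.06,0,0.015],"fingers": 0},
    {"dr": [0,0,0],"travel": [0.06,0,0.015],"fingers": 0},
    {"dr": [0,0,0],"travel": [0,0,0],"fingers": 0},
    {"dr": [0,0,0],"travel": [0,0,0],"fingers": 0},
  ],
)

```text
time_s: 37.25
tcp_pos: [0.6679, -0.1688, 0.2219]
orientation: [0.603, 0.1, 0.788, -0.075]
ft_force: [-0.2, 0.4, -0.3]
width: 0.0125
grip_force: 60.7
```

Run:
```python
from h import *
over("brush0",pot=(.6475,-.1645))
cv2.imwrite("pics/p1.png",cv2.resize(np.hstack([arm.snapshot("top")[110:230,360:480],arm.snapshot("side")[110:230,250:370]]),None,fx=3.3,fy=3.3,interpolation=cv2.INTER_CUBIC))
```

```text
top brush0_butt [(0.23, array([ 402., -281.,    4.]))]
top brush0_bristles [(0.62, array([ 685., -172.,  289.]))]
top pot []
side brush0_butt [(0.76, array([ 634., -162.,  109.]))]
side brush0_bristles [(0.64, array([ 678., -171.,  285.]))]
side pot [(0.93, array([ 648., -163.,   -0.]))]
[ 0.66823741 -0.16873932  0.22321344] [ 0.93599298 -0.23907991 -0.25837557] 0.012795964187453107 [-0.4   0.18 -0.99 -0.9   0.15 -0.04]
butt pred [ 0.63629472 -0.16046114  0.11299685]
TCP goal [ 0.66745479 -0.1695696   0.13420149]
turn [-0.002  0.001 -0.002] rows>=0.0 shift [-0.295 -0.008 -0.084] rows>=0.9
turn [0. 0. 0.] rows>=0.0 shift [1.013 0.    0.271] rows>=3.0
```

View pics/p1.png

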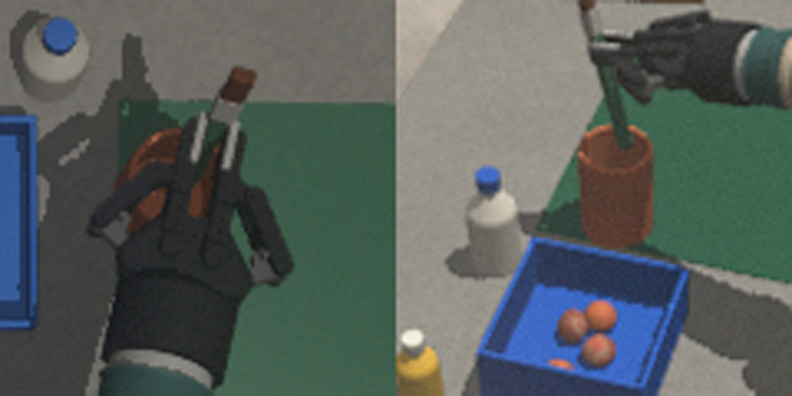

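The green brush's butt is over the pot mouth (side crop at (625,145)), so I'll lower it.

carry_out(
  moves=[
    {"dr": [0,0,0],"travel": [0.06,0,0.016],"fingers": 0},
    {"dr": [0,0,0],"travel": [0.06,0,0.016],"fingers": 0},
    {"dr": [0,0,0],"travel": [0.06,0,0.016],"fingers": 0},
    {"dr": [0,0,0],"travel": [0.06,0,0.016],"fingers": 0},
    {"dr": [0,0,0],"travel": [0.06,0,0.016],"fingers": 0},
    {"dr": [0,0,0],"travel": [0.06,0,0.016],"fingers": 0},
    {"dr": [0,0,0],"travel": [0,0,0],"fingers": 0},
    {"dr": [0,0,0],"travel": [0,0,0],"fingers": 0},
  ],
)

```text
time_s: 38.42
tcp_pos: [0.668, -0.1685, 0.1773]
orientation: [0.604, 0.099, 0.788, -0.075]
ft_force: [1.1, -0.3, 0.5]
width: 0.0121
grip_force: 60.7
```

Run:
```python
from h import *
over("brush0",pot=(.6475,-.1645)); print(now()[2]["ft_force"])
```

```text
top brush0_butt [(0.61, array([ 635., -161.,   65.]))]
top brush0_bristles [(0.5, array([749., -75.,   0.]))]
top pot [(0.82, array([ 651., -163.,   -3.]))]
side brush0_butt [(0.44, array([ 634., -164.,   66.]))]
side brush0_bristles [(0.53, array([ 679., -174.,  244.]))]
side pot [(0.63, array([ 647., -163.,   -3.]))]
[ 0.66823342 -0.16870943  0.17860775] [ 0.93605082 -0.23912191 -0.25812706] 0.012262741081286414 [-0.4   0.31 -1.01 -1.05  0.15 -0.04]
butt pred [ 0.63631825 -0.16043812  0.06838268]
TCP goal [ 0.66745479 -0.1695696   0.13420149]
turn [-0.002  0.001 -0.002] rows>=0.0 shift [-0.654 -0.009 -0.18 ] rows>=2.0
turn [0. 0. 0.] rows>=0.0 shift [1.013 0.    0.271] rows>=3.0
[ 0.84906408  0.32896495 -0.73989897]
```

carry_out(
  moves=[
    {"dr": [0,0,0],"travel": [0.06,0,0.016],"fingers": 0},
    {"dr": [0,0,0],"travel": [0.06,0,0.016],"fingers": 0},
    {"dr": [0,0,0],"travel": [0.06,0,0.016],"fingers": 0},
    {"dr": [0,0,0],"travel": [0.06,0,0.016],"fingers": 0},
    {"dr": [0,0,0],"travel": [0.06,0,0.016],"fingers": 0},
    {"dr": [0,0,0],"travel": [0.05,0,0.01],"fingers": 0},
    {"dr": [0,0,0],"travel": [0,0,0],"fingers": 0},
    {"dr": [0,0,0],"travel": [0,0,0],"fingers": 0},
  ],
)

```text
time_s: 39.48
tcp_pos: [0.6676, -0.1685, 0.1342]
orientation: [0.604, 0.099, 0.787, -0.075]
ft_force: [0.1, 1.1, 0.3]
width: 0.0127
grip_force: 60.7
```

carry_out(
  moves=[
    {"dr": [0,0,0],"travel": [0,0,0],"fingers": 0.6},
    {"dr": [0,0,0],"travel": [0,0,0],"fingers": 0.6},
    {"dr": [0,0,0],"travel": [0,0,0],"fingers": 0.6},
    {"dr": [0,0,0],"travel": [0,0,0],"fingers": 0.6},
    {"dr": [0,0,0],"travel": [0,0,0],"fingers": 0.6},
    {"dr": [0,0,0],"travel": [0,0,0],"fingers": 0.6},
    {"dr": [0,0,0],"travel": [-0.03,0,-0.1],"fingers": 0.6},
    {"dr": [0,0,0],"travel": [-0.03,0,-0.15],"fingers": 0.6},
    {"dr": [0,0,0],"travel": [-0.05,0,-0.15],"fingers": 0.6},
    {"dr": [0,0,0],"travel": [-0.1,0,-0.15],"fingers": 0.6},
    {"dr": [0,0,0],"travel": [-0.15,0,-0.1],"fingers": 0.6},
    {"dr": [0,0,0],"travel": [-0.15,0,-0.1],"fingers": 0.6},
    {"dr": [0,0,0],"travel": [-0.15,0,-0.1],"fingers": 0.6},
    {"dr": [0,0,0],"travel": [0,0,0],"fingers": 0.6},
  ],
)

```text
time_s: 40.65
tcp_pos: [0.6163, -0.1554, 0.2481]
orientation: [0.604, 0.099, 0.788, -0.076]
ft_force: [0.7, 0.6, 0.1]
width: 0.0515
grip_force: 0.0
```

Run:
```python
from h import *
p,M,o=now();print(p,M[:,2],o["q"].round(2),o["width"])
arm.snapshot("top");arm.snapshot("side")
for n in("top","side"):
  for k in("brush0_butt","brush0_bristles","pot","brush1","brush1_butt","brush1_bristles"):print(n,k,find(n,k,2))
```

```text
[ 0.61631522 -0.15541304  0.24814475] [ 0.9356164  -0.23889063 -0.25991001] [-0.43  0.02 -1.07 -0.82  0.17 -0.05] 0.05146410183800726
top brush0_butt [(0.83, array([ 633., -158.,    7.])), (0.55, array([487., 468.,  -1.]))]
top brush0_bristles [(0.5, array([ 707., -177.,  178.]))]
top pot [(0.94, array([ 652., -164.,    1.]))]
top brush1 [(0.86, array([ 677., -173.,   95.])), (0.78, array([ 403., -283.,    0.]))]
top brush1_butt [(0.61, array([ 413., -375.,    7.])), (0.6, array([752., -75.,  -1.]))]
top brush1_bristles [(0.72, array([ 408., -374.,    7.])), (0.45, array([749., 116.,  -1.]))]
side brush0_butt [(0.18, array([637.,   7.,  20.]))]
side brush0_bristles [(0.63, array([570., 276.,  -3.])), (0.5, array([ 704., -176.,  174.]))]
side pot [(0.9, array([ 645., -162.,   -4.])), (0.73, array([754., 118.,  -2.]))]
side brush1 [(0.6, array([ 675., -170.,   91.])), (0.48, array([ 409., -283.,    1.]))]
side brush1_butt [(0.74, array([ 407., -189.,    3.]))]
side brush1_bristles [(0.62, array([ 408., -374.,    6.])), (0.56, array([ 674., -169.,   92.]))]
```

Run:
```python
from h import *
p,M,o=now();T=Rdown(1.7)
plan((p,Rdown(75.8)),(p,T),([.408,-.304,.248],T),([.408,-.304,.05],T))
```

```text
turn [-1.000e-03  1.652e+00 -4.000e-03] rows>=10.4 shift [0. 0. 0.] rows>=0.0
turn [0.    0.    1.647] rows>=10.4 shift [0. 0. 0.] rows>=0.0
turn [0. 0. 0.] rows>=0.0 shift [-1.187 -1.768 -0.056] rows>=6.1
turn [0. 0. 0.] rows>=0.0 shift [0.   0.   1.65] rows>=4.8
```

carry_out(
  moves=[
    {"dr": [0,0.1377,0],"travel": [0,0,0],"fingers": 1},
    {"dr": [0,0.1377,0],"travel": [0,0,0],"fingers": 1},
    {"dr": [0,0.1377,0],"travel": [0,0,0],"fingers": 1},
    {"dr": [0,0.1377,0],"travel": [0,0,0],"fingers": 1},
    {"dr": [0,0.1377,0],"travel": [0,0,0],"fingers": 1},
    {"dr": [0,0.1377,0],"travel": [0,0,0],"fingers": 1},
    {"dr": [0,0.1377,0],"travel": [0,0,0],"fingers": 1},
    {"dr": [0,0.1377,0],"travel": [0,0,0],"fingers": 1},
    {"dr": [0,0.1377,0],"travel": [0,0,0],"fingers": 1},
    {"dr": [0,0.1377,0],"travel": [0,0,0],"fingers": 1},
    {"dr": [0,0.1377,0],"travel": [0,0,0],"fingers": 1},
    {"dr": [0,0.1377,0],"travel": [0,0,0],"fingers": 1},
  ],
)

```text
time_s: 42.35
tcp_pos: [0.6193, -0.1568, 0.2409]
orientation: [0.047, 0.125, 0.991, -0.005]
ft_force: [0.5, 0.9, 0.9]
width: 0.0854
grip_force: 0.0
```

carry_out(
  moves=[
    {"dr": [0,0,0.1497],"travel": [0,0,0],"fingers": 1},
    {"dr": [0,0,0.1497],"travel": [0,0,0],"fingers": 1},
    {"dr": [0,0,0.1497],"travel": [0,0,0],"fingers": 1},
    {"dr": [0,0,0.1497],"travel": [0,0,0],"fingers": 1},
    {"dr": [0,0,0.1497],"travel": [0,0,0],"fingers": 1},
    {"dr": [0,0,0.1497],"travel": [0,0,0],"fingers": 1},
    {"dr": [0,0,0.1497],"travel": [0,0,0],"fingers": 1},
    {"dr": [0,0,0.1497],"travel": [0,0,0],"fingers": 1},
    {"dr": [0,0,0.1497],"travel": [0,0,0],"fingers": 1},
    {"dr": [0,0,0.1497],"travel": [0,0,0],"fingers": 1},
    {"dr": [0,0,0.1497],"travel": [0,0,0],"fingers": 1},
    {"dr": [0,0,0],"travel": [-0.169,-0.252,0],"fingers": 1},
    {"dr": [0,0,0],"travel": [-0.169,-0.252,0],"fingers": 1},
    {"dr": [0,0,0],"travel": [-0.169,-0.252,0],"fingers": 1},
    {"dr": [0,0,0],"travel": [-0.169,-0.252,0],"fingers": 1},
    {"dr": [0,0,0],"travel": [-0.169,-0.252,0],"fingers": 1},
    {"dr": [0,0,0],"travel": [-0.169,-0.252,0],"fingers": 1},
    {"dr": [0,0,0],"travel": [-0.169,-0.252,0],"fingers": 1},
    {"dr": [0,0,0],"travel": [0,0,0],"fingers": 1},
    {"dr": [0,0,0],"travel": [0,0,0],"fingers": 1},
  ],
)

```text
time_s: 44.02
tcp_pos: [0.4104, -0.3053, 0.2229]
orientation: [0.042, 0.698, 0.714, 0.025]
ft_force: [0.4, 0.2, -0.1]
width: 0.0857
grip_force: 0.0
```

Run:
```python
from h import *
p,M,o=now();T=Rdown(1.7);print(p,M[:,1],M[:,2])
plan(([.408,-.304,.05],T),([.408,-.304,.003],T))
brush((5,170,120),(18,255,255),"brush1")
print(find("side","brush0_butt",2),find("side","brush0_bristles",2),find("top","pot"))
```

```text
[ 0.41041292 -0.30532281  0.22289485] [0.99522831 0.02389507 0.0946025 ] [ 0.09514869 -0.02285828 -0.9952006 ]
turn [ 0.121  0.032 -0.009] rows>=0.8 shift [ 0.012 -0.02   1.441] rows>=4.2
turn [0. 0. 0.] rows>=0.0 shift [0.    0.    0.392] rows>=1.1
top handle [ 410. -256.] [  8. 130.] 3.7
top brush1 [(0.8, array([ 673., -173.,   90.])), (0.77, array([ 405., -283.,    1.])), (0.56, array([616., -15.,  21.]))]
top brush1_butt [(0.94, array([ 404., -187.,    7.]))]
top brush1_bristles [(0.88, array([ 410., -379.,    9.])), (0.39, array([484., 466.,  -3.]))]
side handle [ 406. -254.] [ 14. 132.] 2.1
side brush1 [(0.63, array([ 410., -284.,    1.])), (0.58, array([ 675., -170.,   93.]))]
side brush1_butt [(0.7, array([ 406., -186.,    2.]))]
side brush1_bristles [(0.57, array([ 408., -374.,    9.]))]
[] [(0.71, array([ 702., -177.,  177.]))] [(0.79, array([ 650., -165.,   -0.]))]
```

carry_out(
  moves=[
    {"dr": [0.12,0.032,-0.009],"travel": [0,0,0],"fingers": 1},
    {"dr": [0,0,0],"travel": [0.012,-0.02,0.2],"fingers": 1},
    {"dr": [0,0,0],"travel": [0,0,0.3],"fingers": 1},
    {"dr": [0,0,0],"travel": [0,0,0.3],"fingers": 1},
    {"dr": [0,0,0],"travel": [0,0,0.3],"fingers": 1},
    {"dr": [0,0,0],"travel": [0,0,0.25],"fingers": 1},
    {"dr": [0,0,0],"travel": [0,0,0.2],"fingers": 1},
    {"dr": [0,0,0],"travel": [0,0,0.12],"fingers": 1},
    {"dr": [0,0,0],"travel": [0,0,0.07],"fingers": 1},
    {"dr": [0,0,0],"travel": [0,0,0],"fingers": 1},
    {"dr": [0,0,0],"travel": [0,0,0],"fingers": 1},
  ],
)

```text
time_s: 45.48
tcp_pos: [0.4096, -0.3032, 0.0146]
orientation: [0.0, 0.695, 0.719, -0.0]
ft_force: [1.7, -0.1, -0.1]
width: 0.0857
grip_force: 0.0
```

Run:
```python
from h import *
p,M,o=now();T=Rdown(1.7);print(p,M[:,1],M[:,2])
plan(([.408,-.304,.0028],T))
```

```text
[ 0.40958447 -0.30324944  0.01459094] [9.99434052e-01 3.36378222e-02 2.71126718e-04] [ 2.88903416e-04 -5.23614216e-04 -9.99999821e-01]
turn [0.    0.001 0.005] rows>=0.0 shift [-0.006 -0.013  0.098] rows>=0.3
```

carry_out(
  moves=[
    {"dr": [0,0,0],"travel": [-0.006,-0.013,0.05],"fingers": 1},
    {"dr": [0,0,0],"travel": [0,0,0.05],"fingers": 1},
    {"dr": [0,0,0],"travel": [0,0,0],"fingers": 0},
    {"dr": [0,0,0],"travel": [0,0,0],"fingers": 0},
    {"dr": [0,0,0],"travel": [0,0,0],"fingers": 0},
    {"dr": [0,0,0],"travel": [0,0,0],"fingers": 0},
    {"dr": [0,0,0],"travel": [0,0,0],"fingers": 0},
    {"dr": [0,0,0],"travel": [0,0,0],"fingers": 0},
    {"dr": [0,0,0],"travel": [0,0,0],"fingers": 0},
    {"dr": [0,0,0],"travel": [0,0,0],"fingers": 0},
    {"dr": [0,0,0],"travel": [0,0,0],"fingers": 0},
  ],
)

```text
time_s: 46.4
tcp_pos: [0.4081, -0.3042, 0.0028]
orientation: [0.001, 0.695, 0.719, -0.0]
ft_force: [0.6, 0.6, 4.7]
width: 0.0125
grip_force: 60.5
```

Run:
```python
from h import *
p,M,o=now()
pot=(.644,-.179);a=np.degrees(np.arctan2(pot[1],pot[0]));Y=Rdown(90+a);T=Y@R.from_euler("y",-75,degrees=True).as_matrix()
u=[*p[:2],.28];v=[.6,-.26,.28]
plan((u,M),(u,Y),(v,Y),(v,T),([.664,-.184,.28],T))
```

```text
turn [0. 0. 0.] rows>=0.0 shift [-2.00e-03  2.00e-03 -2.31e+00] rows>=6.7
turn [ 0.     0.002 -1.612] rows>=10.1 shift [0. 0. 0.] rows>=0.0
turn [0. 0. 0.] rows>=0.0 shift [-1.442  0.783  0.   ] rows>=4.7
turn [ 0.    -1.667  0.   ] rows>=10.5 shift [0. 0. 0.] rows>=0.0
turn [0. 0. 0.] rows>=0.0 shift [-0.089  0.753  0.333] rows>=2.4
```

carry_out(
  moves=[
    {"dr": [0,0,0],"travel": [0,0,-0.1],"fingers": 0},
    {"dr": [0,0,0],"travel": [0,0,-0.25],"fingers": 0},
    {"dr": [0,0,0],"travel": [0,0,-0.28],"fingers": 0},
    {"dr": [0,0,0],"travel": [0,0,-0.28],"fingers": 0},
    {"dr": [0,0,0],"travel": [0,0,-0.28],"fingers": 0},
    {"dr": [0,0,0],"travel": [0,0,-0.28],"fingers": 0},
    {"dr": [0,0,0],"travel": [0,0,-0.28],"fingers": 0},
    {"dr": [0,0,0],"travel": [0,0,-0.28],"fingers": 0},
    {"dr": [0,0,0],"travel": [0,0,-0.28],"fingers": 0},
    {"dr": [0,0,-0.1465],"travel": [0,0,0],"fingers": 0},
    {"dr": [0,0,-0.1465],"travel": [0,0,0],"fingers": 0},
    {"dr": [0,0,-0.1465],"travel": [0,0,0],"fingers": 0},
    {"dr": [0,0,-0.1465],"travel": [0,0,0],"fingers": 0},
    {"dr": [0,0,-0.1465],"travel": [0,0,0],"fingers": 0},
    {"dr": [0,0,-0.1465],"travel": [0,0,0],"fingers": 0},
    {"dr": [0,0,-0.1465],"travel": [0,0,0],"fingers": 0},
    {"dr": [0,0,-0.1465],"travel": [0,0,0],"fingers": 0},
    {"dr": [0,0,-0.1465],"travel": [0,0,0],"fingers": 0},
    {"dr": [0,0,-0.1465],"travel": [0,0,0],"fingers": 0},
    {"dr": [0,0,-0.1465],"travel": [0,0,0],"fingers": 0},
  ],
)

```text
time_s: 48.07
tcp_pos: [0.4074, -0.3034, 0.2789]
orientation: [-0.0, 0.133, 0.991, 0.0]
ft_force: [-0.3, 0.0, -1.1]
width: 0.0126
grip_force: 60.0
```

carry_out(
  moves=[
    {"dr": [0,0,0],"travel": [-0.24,0.13,0],"fingers": 0},
    {"dr": [0,0,0],"travel": [-0.24,0.13,0],"fingers": 0},
    {"dr": [0,0,0],"travel": [-0.24,0.13,0],"fingers": 0},
    {"dr": [0,0,0],"travel": [-0.24,0.13,0],"fingers": 0},
    {"dr": [0,0,0],"travel": [-0.24,0.13,0],"fingers": 0},
    {"dr": [0,0,0],"travel": [-0.24,0.13,0],"fingers": 0},
    {"dr": [0,-0.139,0],"travel": [0,0,0],"fingers": 0},
    {"dr": [0,-0.139,0],"travel": [0,0,0],"fingers": 0},
    {"dr": [0,-0.139,0],"travel": [0,0,0],"fingers": 0},
    {"dr": [0,-0.139,0],"travel": [0,0,0],"fingers": 0},
    {"dr": [0,-0.139,0],"travel": [0,0,0],"fingers": 0},
    {"dr": [0,-0.139,0],"travel": [0,0,0],"fingers": 0},
    {"dr": [0,-0.139,0],"travel": [0,0,0],"fingers": 0},
    {"dr": [0,-0.139,0],"travel": [0,0,0],"fingers": 0},
    {"dr": [0,-0.139,0],"travel": [0,0,0],"fingers": 0},
    {"dr": [0,-0.139,0],"travel": [0,0,0],"fingers": 0},
    {"dr": [0,-0.139,0],"travel": [0,0,0],"fingers": 0},
    {"dr": [0,-0.139,0],"travel": [0,0,0],"fingers": 0},
    {"dr": [0,0,0],"travel": [0,0,0],"fingers": 0},
    {"dr": [0,0,0],"travel": [0,0,0],"fingers": 0},
  ],
)

```text
time_s: 49.73
tcp_pos: [0.5994, -0.2603, 0.2742]
orientation: [0.576, 0.112, 0.806, -0.078]
ft_force: [0.7, 0.4, -0.2]
width: 0.0122
grip_force: 60.0
```

Run:
```python
from h import *
over("brush1",pot=(.644,-.179))
print(find("side","brush0_butt",2),find("side","brush0_bristles",2))
```

```text
top brush1_butt [(0.16, array([617., -13.,  21.]))]
top brush1_bristles [(0.75, array([579., 272.,  70.]))]
top pot [(0.67, array([ 652., -165.,    1.]))]
side brush1_butt [(0.57, array([ 563., -248.,  167.]))]
side brush1_bristles [(0.64, array([753., -75.,  -3.]))]
side pot [(0.88, array([ 647., -163.,   -2.]))]
[ 0.601697   -0.26160612  0.28007479] [ 0.91411044 -0.25557498 -0.31477536] 0.012615831578189844 [-0.68 -0.07 -0.96 -0.54  0.38 -0.13]
butt pred [ 0.56370568 -0.25106568  0.17199094]
TCP goal [ 0.6638367  -0.18451362  0.13420149]
turn [-0.002 -0.074  0.   ] rows>=0.5 shift [0.077 0.758 0.359] rows>=2.4
turn [0. 0. 0.] rows>=0.0 shift [1.013 0.    0.271] rows>=3.0
[] [(0.43, array([571., 278.,   6.]))]
```

carry_out(
  moves=[
    {"dr": [0,-0.074,0],"travel": [0,0,0],"fingers": 0},
    {"dr": [0,0,0],"travel": [0,0.15,0.06],"fingers": 0},
    {"dr": [0,0,0],"travel": [0.01,0.15,0.07],"fingers": 0},
    {"dr": [0,0,0],"travel": [0.02,0.15,0.07],"fingers": 0},
    {"dr": [0,0,0],"travel": [0.02,0.15,0.08],"fingers": 0},
    {"dr": [0,0,0],"travel": [0.027,0.158,0.08],"fingers": 0},
    {"dr": [0,0,0],"travel": [0,0,0],"fingers": 0},
    {"dr": [0,0,0],"travel": [0,0,0],"fingers": 0},
  ],
)

```text
time_s: 50.9
tcp_pos: [0.6638, -0.1831, 0.2577]
orientation: [0.602, 0.107, 0.787, -0.082]
ft_force: [-0.3, 0.4, -0.4]
width: 0.0122
grip_force: 60.0
```

Run:
```python
from h import *
over("brush1",pot=(.644,-.179))
print(find("side","brush0_butt",2),find("side","brush0_bristles",2))
cv2.imwrite("pics/p2.png",cv2.resize(np.hstack([arm.snapshot("top")[110:230,360:480],arm.snapshot("side")[90:210,250:370]]),None,fx=3.3,fy=3.3,interpolation=cv2.INTER_CUBIC))
```

```text
top brush1_butt []
top brush1_bristles [(0.74, array([ 678., -188.,  326.]))]
top pot [(0.78, array([ 650., -163.,   -2.]))]
side brush1_butt [(0.53, array([ 635., -173.,  143.]))]
side brush1_bristles [(0.78, array([ 672., -190.,  327.]))]
side pot [(0.73, array([ 646., -164.,   -2.]))]
[ 0.66300056 -0.18492695  0.25860415] [ 0.92955604 -0.26099844 -0.26039468] 0.012452454355945462 [-0.43  0.08 -0.96 -0.77  0.15 -0.04]
butt pred [ 0.63101437 -0.17592751  0.14845673]
TCP goal [ 0.6638367  -0.18451362  0.13420149]
turn [-0.003 -0.002 -0.001] rows>=0.0 shift [-0.013  0.005  0.003] rows>=0.0
turn [0. 0. 0.] rows>=0.0 shift [1.013 0.    0.271] rows>=3.0
[] [(0.55, array([ 705., -177.,  180.]))]
```

View pics/p2.png

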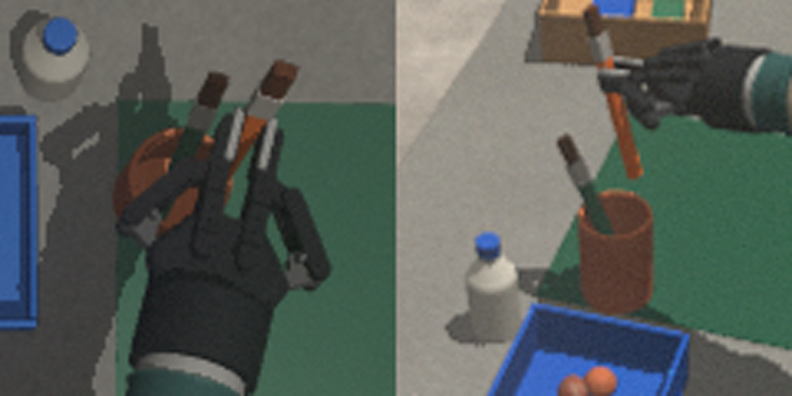

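The green brush leans in the pot, bristles up, and the orange brush hangs over the mouth to its right. I'll lower it.

carry_out(
  moves=[
    {"dr": [0,0,0],"travel": [0.07,0,0.019],"fingers": 0},
    {"dr": [0,0,0],"travel": [0.07,0,0.019],"fingers": 0},
    {"dr": [0,0,0],"travel": [0.07,0,0.019],"fingers": 0},
    {"dr": [0,0,0],"travel": [0.07,0,0.019],"fingers": 0},
    {"dr": [0,0,0],"travel": [0.07,0,0.019],"fingers": 0},
    {"dr": [0,0,0],"travel": [0.07,0,0.019],"fingers": 0},
    {"dr": [0,0,0],"travel": [0.07,0,0.019],"fingers": 0},
    {"dr": [0,0,0],"travel": [0.07,0,0.019],"fingers": 0},
    {"dr": [0,0,0],"travel": [0,0,0],"fingers": 0},
    {"dr": [0,0,0],"travel": [0,0,0],"fingers": 0},
  ],
)

```text
time_s: 52.33
tcp_pos: [0.6632, -0.1842, 0.1878]
orientation: [0.602, 0.108, 0.787, -0.082]
ft_force: [-0.7, -0.1, 0.2]
width: 0.0124
grip_force: 60.0
```

Run:
```python
from h import *
over("brush1",pot=(.644,-.179));print(now()[2]["ft_force"])
print(find("side","brush0_bristles",2))
```

```text
top brush1_butt []
top brush1_bristles [(0.67, array([748., -74.,   2.]))]
top pot [(0.69, array([ 650., -163.,   -4.]))]
side brush1_butt [(0.29, array([ 675., -170.,   89.]))]
side brush1_bristles [(0.63, array([ 676., -188.,  258.]))]
side pot [(0.76, array([ 649., -160.,   -3.]))]
[ 0.66354328 -0.18424545  0.18931188] [ 0.9299946  -0.25995106 -0.25987591] 0.012609077139327888 [-0.43  0.28 -1.   -1.01  0.15 -0.04]
butt pred [ 0.63160077 -0.1753094   0.07914663]
TCP goal [ 0.6638367  -0.18451362  0.13420149]
turn [-0.002 -0.001 -0.001] rows>=0.0 shift [-0.57  -0.001 -0.15 ] rows>=1.7
turn [0. 0. 0.] rows>=0.0 shift [1.013 0.    0.271] rows>=3.0
[-0.60214892 -0.02328093  0.56863226]
[(0.66, array([634.,   5.,  18.])), (0.61, array([ 701., -178.,  173.]))]
```

carry_out(
  moves=[
    {"dr": [0,0,0],"travel": [0.06,0,0.016],"fingers": 0},
    {"dr": [0,0,0],"travel": [0.06,0,0.016],"fingers": 0},
    {"dr": [0,0,0],"travel": [0.06,0,0.016],"fingers": 0},
    {"dr": [0,0,0],"travel": [0.06,0,0.016],"fingers": 0},
    {"dr": [0,0,0],"travel": [0.06,0,0.016],"fingers": 0},
    {"dr": [0,0,0],"travel": [0.06,0,0.016],"fingers": 0},
    {"dr": [0,0,0],"travel": [0.06,0,0.016],"fingers": 0},
    {"dr": [0,0,0],"travel": [0,0,0],"fingers": 0},
    {"dr": [0,0,0],"travel": [0,0,0],"fingers": 0},
  ],
)

```text
time_s: 53.53
tcp_pos: [0.6631, -0.1841, 0.136]
orientation: [0.602, 0.108, 0.787, -0.082]
ft_force: [-0.4, -0.1, 0.4]
width: 0.0127
grip_force: 60.0
```

carry_out(
  moves=[
    {"dr": [0,0,0],"travel": [0,0,0],"fingers": 0.6},
    {"dr": [0,0,0],"travel": [0,0,0],"fingers": 0.6},
    {"dr": [0,0,0],"travel": [0,0,0],"fingers": 0.6},
    {"dr": [0,0,0],"travel": [0,0,0],"fingers": 0.6},
    {"dr": [0,0,0],"travel": [0,0,0],"fingers": 0.6},
    {"dr": [0,0,0],"travel": [0,0,0],"fingers": 0.6},
    {"dr": [0,0,0],"travel": [-0.03,0,-0.1],"fingers": 0.6},
    {"dr": [0,0,0],"travel": [-0.03,0,-0.15],"fingers": 0.6},
    {"dr": [0,0,0],"travel": [-0.05,0,-0.15],"fingers": 0.6},
    {"dr": [0,0.1,0],"travel": [-0.15,0,-0.05],"fingers": 0.6},
    {"dr": [0,0.1,0],"travel": [-0.15,0,-0.05],"fingers": 0.6},
    {"dr": [0,0.1,0],"travel": [-0.15,0,-0.1],"fingers": 0.6},
    {"dr": [0,0.1,0],"travel": [-0.1,0,-0.15],"fingers": 0.6},
    {"dr": [0,0.1,0],"travel": [-0.1,0,-0.15],"fingers": 0.6},
    {"dr": [0,0.1,0],"travel": [0,0,-0.2],"fingers": 0.6},
    {"dr": [0,0.1,0],"travel": [0,0,-0.2],"fingers": 0.6},
    {"dr": [0,0.1,0],"travel": [0,0,-0.2],"fingers": 0.6},
    {"dr": [0,0.1,0],"travel": [0,0,0],"fingers": 0.6},
    {"dr": [0,0,0],"travel": [0,0,0],"fingers": 0.6},
  ],
)

```text
time_s: 55.12
tcp_pos: [0.5668, -0.1587, 0.2807]
orientation: [0.346, 0.127, 0.928, -0.048]
ft_force: [1.2, -0.0, 1.8]
width: 0.0512
grip_force: 0.0
```

Run:
```python
from h import *
p,M,o=now();print(p,M[:,2],o["q"].round(2))
a=arm.snapshot("top");b=arm.snapshot("side")
for n in("top","side"):
  for k in("brush0_bristles","brush1_bristles","pot","brush2","scoop","cobble0","glue_bottle","paint_bottle","wood_blocks"):print(n,k,find(n,k,4 if k=="cobble0" else 2))
cv2.imwrite("pics/end.png",np.vstack([a[90:300,180:540],b[120:320,220:580]]))
```

```text
[ 0.56677925 -0.15871819  0.28068064] [ 0.63029744 -0.17770786 -0.75574139] [-0.44 -0.24 -0.65  0.45  0.1  -0.12]
top brush0_bristles [(0.58, array([ 708., -175.,  180.]))]
top brush1_bristles [(0.81, array([ 693., -191.,  186.]))]
top pot []
top brush2 [(0.72, array([ 674., -170.,   94.])), (0.67, array([ 665., -187.,   94.]))]
top scoop [(0.93, array([569., 275.,   9.]))]
top cobble0 [(0.7, array([618., -14.,  22.])), (0.58, array([606.,  26.,  20.])), (0.49, array([639.,   8.,  23.])), (0.48, array([632.,  67.,  15.]))]
top glue_bottle [(0.85, array([751., -73.,   1.])), (0.59, array([ 651., -165.,   -1.]))]
top paint_bottle [(0.65, array([753., 116.,  -1.]))]
top wood_blocks [(0.57, array([488., 462.,   1.]))]
side brush0_bristles [(0.57, array([ 704., -178.,  175.]))]
side brush1_bristles [(0.46, array([ 692., -188.,  184.]))]
side pot [(0.59, array([ 647., -165.,    0.]))]
side brush2 [(0.68, array([ 666., -185.,   92.])), (0.49, array([ 674., -165.,   91.]))]
side scoop [(0.7, array([569., 279.,   7.]))]
side cobble0 [(0.66, array([615., -16.,  18.])), (0.58, array([635.,   4.,  20.])), (0.54, array([608.,  29.,  16.]))]
side glue_bottle [(0.63, array([750., -72.,  -4.]))]
side paint_bottle [(0.77, array([751., 118.,   3.]))]
side wood_blocks [(0.56, array([489., 471.,  -5.]))]
```

View pics/end.png

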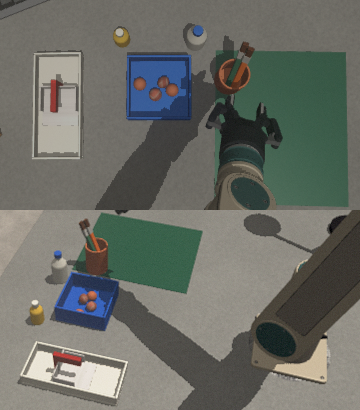

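Both brushes stand in the upright pot at (235,73), bristles up. The four cobbles are in the box, the scoop lies flat in the tray, and nothing else has moved. I'm handing the job in.

```bash
python3 -c "
from plant import arm
print(arm.job_done())"
```

```text
the job is handed in; nothing more can be done
None
```

The job is handed in (no verdict came back): all four cobbles are in the stock box, the empty scoop lies flat in the tray, both brushes stand bristles-up in the upright pot, and the bottles and wooden blocks were not moved.

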